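# Sweep the offcuts off the tube-cutting station and hang up the brush

## Robot

A 6-joint arm with a two-finger parallel gripper is mounted at the origin on the work surface. World frame = base frame: x ahead of the robot, y to its left, z up, the work surface at z = 0. Lengths are in m, angles in degrees, forces in N, time in s.
With the tool pointing down it reaches from about 0.4 to 0.825 m from the base axis. Payload 7 kg.
Tool frame: the origin (TCP) lies midway between the tips of the shut fingers; the grasp point (between the pads) lies 19 mm behind it; z points along the fingers, y is the direction in which the jaws open and shut (so a half turn about z gives the same grasp; the last joint's range is limited). The gripper opens to 85 mm and grips with 20 to 120 N. Pads are 22 mm wide; open, the fingers measure 114 mm over their backs; the gripper's body (76 mm by 85 mm) begins 54 mm behind the grasp point. The pads swing forward as they close: fully open they stand 13 mm farther back than shut.
Start: joints at [-49.383, 20.546, 0.682, 0, -70.136, -16.507], TCP at [0.276, -0.616, 0.231] pointing down, gripper open.
Joint ranges: [-176.03, 176.03], [-82.01, 121.73], [-58.28, 71.71], [-173.87, 95.51], [-174.79, -0.11], [-173.66, 173.66]. Speed limits (degrees/s): [136.94, 136.94, 172.46, 180, 180, 180].

## Interface

Orientations are given as a 3x3 rotation matrix whose columns are the frame's x, y, z axes.
In Python, from cell import bot, imaging, models gives the robot as it stands. The module is installed in compiled form; this text tells all that it offers.
- The arm moves only by the tool carry_out, never from a script. Its argument "motion" is a list of rows, each an object with "travel": the shift along the tool's x, y, z in cm, a list of three; "rot": the turn, a rotation vector about the tool's x, y, z in rad, a list of three; "gripper": the gripper's target within -1 to 1 (shut at 1, half-way at 0, fully open at -1). A call has exactly 10 rows; each row shifts and turns the pose as measured when the row begins, along the tool's axes as they then stand; what a row does not reach is not made up. A row lasts 1/12 s, in which the tool goes at most 41.7 mm and 7.16 degrees, less where a joint would pass 70% of its speed; a pose out of reach is approached as far as the arm can. A call is refused whole if a number of a shift passes 4.17 or a number of a turn 0.125, either way. A call with a gripper value outside its range is refused whole. The fingers move at their own pace and stop on an object; the grip force is fixed at half the most. Time passes only in rows, so rows that do not move let the fingers close, or fill a call up. It gives the time, the measured TCP pose, the force and the opening at its end, in the units of the state.
- bot.state(): the state, without advancing time (a new reading comes with each control period).
- imaging.snapshot(name): name is "side" or "top" or "wrist"; returns a dict with "image" (480x640x3 uint8, red, green, blue), "intrinsics" (3x3 intrinsics, pixels), "extrinsics" (4x4, takes a point from camera to world coordinates). Camera axes: x right, y up, looking along -z (the intrinsics and any distortion apply to the point x, -y, -z); pixel columns grow to the right and rows downward; lengths in m; the calibration is good to about 2 mm. A picture is of the moment at which its call begins. There is no depth.
- bot.sign_off(): hands the job in, once; it reports no verdict.
Trained networks look in the newest picture that a camera, given by its name, has taken for a name from the list of things; names that differ only in an ending like _2 or _b are one class to them, and where a whole thing is asked for, a point or a joint stands for the part that bears it (a point fixed in the world has none). Each returns a list of dicts, best first, with "confidence" (0 to 1); they miss things now and then, are a little off and sometimes report something else, mostly with a low value. They report only what shows in the picture. A call takes as long as a camera call. They do not tell look-alikes from the thing itself.
- models.masks_of(camera, name): "region" (480x640 bool, what is visible of it) and "bbox" ([centre column, centre row, width, height] in pixels, round what is visible of it).
- models.mark_of(camera, name): "centre" ([column, row] in pixels: a listed point, or the origin of a listed thing).
The state is a dict: "clock": time; "joints": joint angles; "qvel": joint speeds; "effort": joint torques, N m; "tcp_pos": TCP position; "ee_rot": TCP orientation; "wrist_force": force on the tool from outside, world axes, zero at the start; "torque": the same for the moment, N m; "gripper_width": opening from 0.0 (shut) to 1.0 (fully open).
Only numpy, scipy, OpenCV 4.12 (cv2) and the standard library are available. Lean on these libraries where they do the work, as an engineer would, in place of code of your own. Each camera call takes 0.05 s, during which the arm holds its last target. There are 200 camera calls.

## Task

Take the brush and sweep all four offcuts (two orange, two black) off the deck of the cutting station into the red waste tray, moving them only with the brush, never with the gripper or the arm. Then hang the brush by its hook on the steel rail behind the deck and let go of it. Do not disturb the finished brass spacers in the white tray or anything else standing about.

Things in the scene. Friction and masses are not known exactly. Their poses are not given: they have to be found in the camera images.
- brush: Hand brush standing on its bristles, 140 g: green bristle block 24 (x) x 58 (y) mm, 30 mm high; wooden back 26 x 60 mm up to 45 mm; square upright grip 26 x 26 mm on the centre, 45 to 95 mm up. A steel hanging hook, 18 mm wide (y), sticks out to +x: see its own point. It sweeps with its broad faces, which look to +x and -x. Origin: centre of the underside; z up.
- brush_hook (a point): Middle of the mouth of the brush's hook, on the underside of its arm: 29 mm along the brush's x, 84 mm up. The arm is 84 to 88 mm up and runs from the grip out to 49 mm from the centre; there a 4 mm thick prong hangs down to 60 mm up. The mouth opens downwards and is 32 mm wide (brush x from 13 to 45 mm).
- deck: Fixed deck of the tube-cutting station: aluminium slab 208 (x) x 240 (y) mm, top 45 mm above the table. Along its front edge a blue lip (x -104 to -96 mm, 18 mm high above the deck), along its back edge a blue fence (x 94 to 104 mm, 30 mm high above the deck); both ends (+y, -y) are open. Origin: centre of the underside, on the table.
- clamp: Fixed clamp in the middle of the deck, square to it: grey block 30 (x) x 100 (y) mm, 34 mm high above the deck, with a dark post 22 x 30 mm up to 70 mm and a red knob (22 mm diameter) up to 82 mm above the deck. It splits the deck into a front lane and a back lane along y, each 70 to 90 mm wide. Origin: centre of its underside, on the deck's top.
- waste_tray: Red open waste tray, fixed against one end of the deck (its +y or -y end), 204 (x) x 102 (y) x 38 mm high, walls and floor 4 mm; its rim is 7 mm below the deck's top and there is a 3 mm gap between tray and deck. Origin: centre of the underside.
- clean_tray: White open tray for finished parts, fixed against the deck's other end, same size as the waste tray. Origin: centre of the underside.
- scrap0_mid (a point): Orange plastic block offcut, 24 x 19 x 18 mm high, 16 g. This point is its centre (9 mm above the deck at the start).
- scrap1_mid (a point): Black plastic rod stub, 24 mm diameter, 18 mm high, standing on end, 16 g. This point is its centre (9 mm above the deck at the start).
- scrap2_mid (a point): Orange plastic block offcut, 24 x 19 x 18 mm high, 16 g. This point is its centre (9 mm above the deck at the start).
- scrap3_mid (a point): Black plastic rod stub, 24 mm diameter, 18 mm high, standing on end, 16 g. This point is its centre (9 mm above the deck at the start).
- rail_mid (a point): Middle of the axis of the fixed steel rail behind the deck: a horizontal round bar of 10 mm diameter along this frame's y, its axis 190 mm above the table, about 360 mm long with a post at each end.
- rail: The rail as a whole: origin on the table midway between the posts, x and y as for its middle point.
- bosshead: Fixed blue boss clamp on the rail, 26 (x) x 34 (y) x 36 mm high, with a black screw to its +x side. It blocks that part of the rail. Origin: centre of its underside, 18 mm below the rail's axis.
- spacer0: Finished brass spacer, 28 mm diameter, 22 mm high, standing in the white tray. Origin: centre of its underside.
- spacer1: Finished brass spacer, 28 mm diameter, 22 mm high, standing in the white tray. Origin: centre of its underside.
- bottle: White bottle with red cap, 60 mm diameter, 170 mm high. Origin: centre of its underside.
- jar: Amber jar, 64 mm diameter, 95 mm high. Origin: centre of its underside.
- beaker: Glass beaker, 68 mm diameter, 90 mm high. Origin: centre of its underside.
- spanner: Steel spanner 150 mm long lying on the table. Origin: centre of its underside.
- controller: Fixed blue control box, 90 x 130 mm, 71 mm high with its knob. Origin: centre of its underside.
There are look-alikes about, which are no part of the job. Of the things that look like the waste_tray, the larger one is meant.

How it is judged (in metres and radians):
On the way, in this order (a step that is already met when the one before it is completed fails the run):
1. all four offcuts lie in the red waste tray (x of scrap0_mid in the frame of waste_tray between -0.1 and 0.1 m and y of scrap0_mid in the frame of waste_tray between -0.05 and 0.05 m and z of scrap0_mid in the frame of waste_tray between 0 and 0.04 m and x of scrap1_mid in the frame of waste_tray between -0.1 and 0.1 m and y of scrap1_mid in the frame of waste_tray between -0.05 and 0.05 m and z of scrap1_mid in the frame of waste_tray between 0 and 0.04 m and x of scrap2_mid in the frame of waste_tray between -0.1 and 0.1 m and y of scrap2_mid in the frame of waste_tray between -0.05 and 0.05 m and z of scrap2_mid in the frame of waste_tray between 0 and 0.04 m and x of scrap3_mid in the frame of waste_tray between -0.1 and 0.1 m and y of scrap3_mid in the frame of waste_tray between -0.05 and 0.05 m and z of scrap3_mid in the frame of waste_tray between 0 and 0.04 m), for 0.2 s.
2. the brush hangs by its hook from the rail, released (x of brush_hook in the frame of rail_mid between -0.03 and 0.03 m and y of brush_hook in the frame of rail_mid between -0.17 and 0.17 m and z of brush_hook in the frame of rail_mid between -0.02 and 0.035 m and contact force between brush and rail above 0.4 N and height (world z) of brush above 0.05 m and linear speed of brush below 0.05 m/s and contact force between the fingers and brush below 0.2 N), for 0.2 s.
At the end, for the whole second after the job is handed in: All four offcuts in the red tray, centres under 40 mm above its underside; the brush hangs still from the rail, hook-mouth middle within 30 mm sideways of the bar axis and -20 to +35 mm in height, weight on the rail, underside over 50 mm above the table, let go (all of step 1 and all of step 2); the robot touches nothing.
It fails at once if the gripper or arm touches an offcut (contact force between any of the fingers, the arm and scrap0 above 0.3 N or contact force between any of the fingers, the arm and scrap1 above 0.3 N or contact force between any of the fingers, the arm and scrap2 above 0.3 N or contact force between any of the fingers, the arm and scrap3 above 0.3 N).
It fails at once if a spacer, bottle, jar, beaker or spanner is moved by more than 20 mm (distance of any of bottle, jar, beaker, spanner, spacer0, spacer1 from where it was at the start of the episode above 0.02 m).
It also fails if it takes over 64 s, if anything falls off the work surface, if the arm or the gripper's body presses on something with over 40 N, if the wrist force passes 120 N, or if a joint passes its speed limit or range.

## Working session

There is one attempt and no reset: what is moved stays moved. The work goes in short steps, Python scripts to look and compute and a tool call to move; the robot and the scene stay as the last step left them, time stands still between calls to the robot, and variables do not carry over. Pictures are saved under pics/ and viewed, on a budget of 10 in all, crops included, one or two more only if the job needs it, and the job is handed in when it is done.

Besides the shell and the picture viewer there is one more tool, called after "Call:" by a JSON object that holds its "op" and its "data", one argument or row to a line. carry_out: Moves the arm, as the interface text tells. Its arguments: {"type":"object","properties":{"motion":{"type":"array"}},"required":["motion"]}

```bash
mkdir -p pics; cat > h.py <<'E'
import numpy as np, cv2
from cell import bot, imaging, models
def snap(n): return imaging.snapshot(n)
def ray(s,px):
    K=np.array(s["intrinsics"]);E=np.array(s["extrinsics"])
    d=np.linalg.inv(K)@[px[0],px[1],1]; d=np.array([d[0],-d[1],-d[2]])
    return E[:3,3],E[:3,:3]@d
def at(s,px,z):
    o,d=ray(s,px); return o+d*(z-o[2])/d[2]
def proj(s,p):
    K=np.array(s["intrinsics"]);E=np.array(s["extrinsics"])
    c=E[:3,:3].T@(np.array(p)-E[:3,3]); u=K@[c[0],-c[1],-c[2]]; return u[:2]/u[2]
def save(s,f): cv2.imwrite(f,cv2.cvtColor(s["image"],cv2.COLOR_RGB2BGR))
E
cat > a.py <<'E'
from h import *
Z=dict(brush=0,brush_hook=.084,deck=0,clamp=.045,waste_tray=0,clean_tray=0,scrap0_mid=.054,scrap1_mid=.054,rail_mid=.19,bosshead=.172,spacer0=.004,bottle=0,jar=0,beaker=0,spanner=0,controller=0)
S={}
for c in("top","side"):
    s=S[c]=snap(c);save(s,f"pics/{c}0.png")
    print(c,np.array(s["extrinsics"]).round(3).tolist(),np.array(s["intrinsics"]).round(1).tolist(),[k for k in s])
    for n,z in Z.items():
        for m in models.mark_of(c,n):
            if m["confidence"]>.25: print(c,n,round(m["confidence"],2),np.round(m["centre"],1),at(s,m["centre"],z).round(3))
print(bot.state())
E
python3 a.py
```

```text
top [[0.015, 0.982, -0.187, 0.24], [-1.0, 0.013, -0.013, 0.036], [-0.011, 0.188, 0.982, 1.468], [0.0, 0.0, 0.0, 1.0]] [[522.7, 0.0, 324.7], [0.0, 522.7, 247.0], [0.0, 0.0, 1.0]] ['image', 'intrinsics', 'extrinsics']
top brush 0.78 [205.8 236.6] [0.546 0.398 0.   ]
top brush 0.6 [335.  267.8] [0.46  0.026 0.   ]
top brush_hook 0.58 [209.7 215.6] [0.587 0.37  0.084]
top deck 0.64 [357.4 252.6] [ 0.505 -0.038  0.   ]
top clamp 0.7 [364.2 252.3] [ 0.498 -0.054  0.045]
top waste_tray 0.8 [294.5 246. ] [0.522 0.142 0.   ]
top waste_tray 0.75 [169.8 191.3] [0.68  0.512 0.   ]
top clean_tray 0.57 [419.9 260.9] [ 0.483 -0.215  0.   ]
top scrap0_mid 0.39 [336.6 267.9] [0.452 0.022 0.054]
top scrap1_mid 0.46 [339.2 225.4] [0.571 0.016 0.054]
top rail_mid 0.65 [341.6 157.1] [0.719 0.013 0.19 ]
top bosshead 0.69 [308.1 151.6] [0.74  0.101 0.172]
top spacer0 0.54 [421.4 281.8] [ 0.423 -0.218  0.004]
top spacer0 0.43 [420.4 246.9] [ 0.523 -0.217  0.004]
top bottle 0.57 [488.9 257.2] [ 0.496 -0.411  0.   ]
top jar 0.64 [466.4 332.8] [ 0.283 -0.34   0.   ]
top beaker 0.66 [472.5 194.1] [ 0.682 -0.372
[... 1767 characters left out ...]
,  1.50058575e-03,
       -7.01372353e+01, -1.65070903e+01]), 'qvel': array([-0.06575812, -0.09227438,  0.04408967,  0.0240246 ,  0.03918529,
       -0.01932578]), 'effort': array([-3.54182339e-04, -5.82967544e+01,  2.93659830e+01,  6.94189668e+00,
       -5.62311761e-04, -8.84766359e-05]), 'tcp_pos': array([ 0.27570425, -0.61611135,  0.23129525]), 'ee_rot': array([[-9.12758571e-01, -4.08499435e-01, -4.46406286e-05],
       [-4.08499436e-01,  9.12758572e-01,  1.42143139e-05],
       [ 3.49395773e-05,  3.12099084e-05, -9.99999999e-01]]), 'wrist_force': array([ 0.99517688,  0.2229626 , -0.58250759]), 'torque': array([ 0.07438355, -0.00696214,  0.06183146]), 'gripper_width': 0.9967893399142753}
```

View both.

View pics/top0.png

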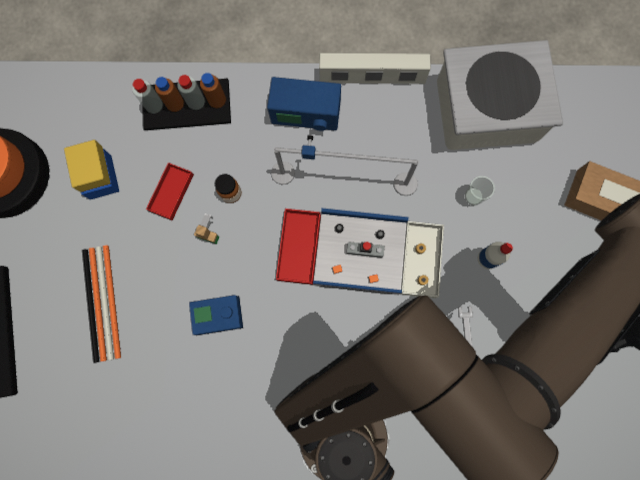

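View pics/side0.png

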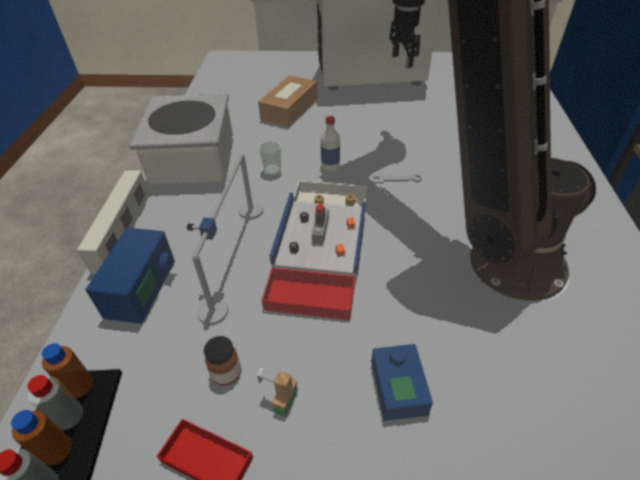

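Call:
{"op": "carry_out", "data": {
  "motion": [
    {"travel": [-1.62, 2.1, -0.85], "rot": [0, 0, 0], "gripper": -1},
    {"travel": [-1.62, 2.1, -0.85], "rot": [0, 0, 0], "gripper": -1},
    {"travel": [-1.62, 2.1, -0.85], "rot": [0, 0, 0], "gripper": -1},
    {"travel": [-1.62, 2.1, -0.85], "rot": [0, 0, 0], "gripper": -1},
    {"travel": [-1.62, 2.1, -0.85], "rot": [0, 0, 0], "gripper": -1},
    {"travel": [-1.62, 2.1, -0.85], "rot": [0, 0, 0], "gripper": -1},
    {"travel": [-1.62, 2.1, -0.85], "rot": [0, 0, 0], "gripper": -1},
    {"travel": [-1.62, 2.1, -0.85], "rot": [0, 0, 0], "gripper": -1},
    {"travel": [-1.62, 2.1, -0.85], "rot": [0, 0, 0], "gripper": -1},
    {"travel": [-1.62, 2.1, -0.85], "rot": [0, 0, 0], "gripper": -1}
  ]
}}

```text
clock: 2.53
tcp_pos: [0.3375, -0.3511, 0.3154]
ee_rot: [[-0.916, -0.402, -0.005], [-0.402, 0.916, 0.005], [0.002, 0.006, -1.0]]
wrist_force: [0.7, 0.7, -0.1]
gripper_width: 1.003
```

Call:
{"op": "carry_out", "data": {
  "motion": [
    {"travel": [-1.62, 2.1, -0.85], "rot": [0, 0, 0], "gripper": -1},
    {"travel": [-1.62, 2.1, -0.85], "rot": [0, 0, 0], "gripper": -1},
    {"travel": [-1.62, 2.1, -0.85], "rot": [0, 0, 0], "gripper": -1},
    {"travel": [-1.62, 2.1, -0.85], "rot": [0, 0, 0], "gripper": -1},
    {"travel": [-1.62, 2.1, -0.85], "rot": [0, 0, 0], "gripper": -1},
    {"travel": [-1.62, 2.1, -0.85], "rot": [0, 0, 0], "gripper": -1},
    {"travel": [-1.62, 2.1, -0.85], "rot": [0, 0, 0], "gripper": -1},
    {"travel": [-1.62, 2.1, -0.85], "rot": [0, 0, 0], "gripper": -1},
    {"travel": [-1.62, 2.1, -0.85], "rot": [0, 0, 0], "gripper": -1},
    {"travel": [0, 0, 0], "rot": [0, 0, 0], "gripper": -1}
  ]
}}

```text
clock: 3.37
tcp_pos: [0.3955, -0.1056, 0.4012]
ee_rot: [[-0.915, -0.404, 0.007], [-0.404, 0.915, 0.005], [-0.008, 0.002, -1.0]]
wrist_force: [1.0, 0.5, 1.0]
gripper_width: 0.997
```

```bash
cat > b.py <<'E'
from h import *
s=snap("wrist");save(s,"pics/w1.png")
print(np.array(s["extrinsics"]).round(3).tolist(),np.array(s["intrinsics"]).round(1).tolist())
Z=dict(deck=0,clamp=.045,waste_tray=0,clean_tray=0,scrap0_mid=.054,scrap1_mid=.054,scrap2_mid=.054,rail_mid=.19,bosshead=.172,spacer0=.004)
for n,z in Z.items():
    for m in models.mark_of("wrist",n):
        if m["confidence"]>.25: print(n,round(m["confidence"],2),np.round(m["centre"],1),at(s,m["centre"],z).round(3))
st=bot.state();print(st["clock"],st["tcp_pos"],st["ee_rot"].round(3).tolist())
E
python3 b.py
```

```text
[[-0.404, -0.862, -0.307, 0.317], [0.915, -0.38, -0.136, -0.141], [0.001, -0.335, 0.942, 0.543], [0.0, 0.0, 0.0, 1.0]] [[348.7, 0.0, 320.7], [0.0, 348.7, 237.3], [0.0, 0.0, 1.0]]
deck 0.93 [328.  241.7] [ 0.496 -0.048  0.   ]
clamp 0.63 [324.6 255.8] [ 0.504 -0.051  0.045]
waste_tray 0.88 [419.5 288.8] [0.511 0.134 0.   ]
clean_tray 0.7 [233.1 195.5] [ 0.485 -0.218  0.   ]
clean_tray 0.59 [419.8 288.7] [0.511 0.134 0.   ]
clean_tray 0.52 [531.3 350.1] [0.54  0.388 0.   ]
scrap0_mid 0.6 [385.4 243.7] [0.446 0.022 0.054]
scrap1_mid 0.7 [347.4 303.3] [0.561 0.014 0.054]
scrap1_mid 0.68 [326.4 243.7] [ 0.482 -0.058  0.054]
scrap2_mid 0.77 [329.  202.3] [ 0.423 -0.081  0.054]
scrap2_mid 0.26 [285.7 271.8] [ 0.55  -0.097  0.054]
spacer0 0.85 [243.3 162.9] [ 0.43  -0.22   0.004]
spacer0 0.73 [230.2 213. ] [ 0.513 -0.212  0.004]
3.9167 [ 0.39417407 -0.10895504  0.39920565] [[-0.917, -0.4, 0.003], [-0.4, 0.917, 0.005], [-0.005, 0.003, -1.0]]
```

View pics/w1.png

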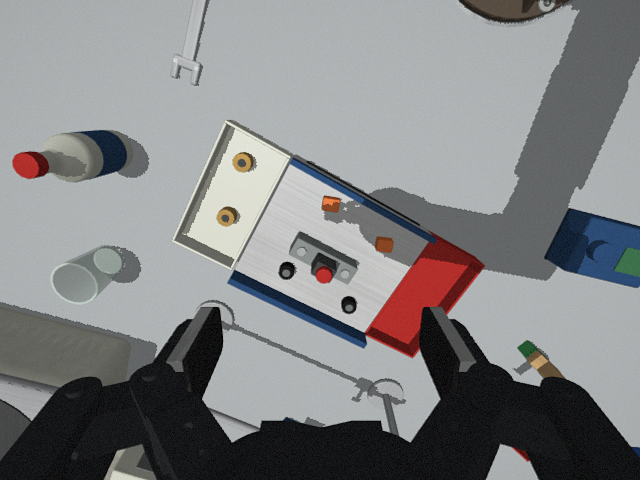

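```bash
cat > c.py <<'E'
from h import *
from scipy.optimize import least_squares
w=snap("wrist");t=snap("top")
C=[(w,[(-.102,.225,483,265),(.102,.225,413,356),(-.102,-.225,229,121),(.102,-.225,174,240)]),
   (t,[(.102,.225,285,210),(-.102,.225,277,283),(.102,-.225,442,225),(-.102,-.225,439,296)])]
def T(p,q): c,s=np.cos(p[2]),np.sin(p[2]); return np.array([p[0]+c*q[0]-s*q[1],p[1]+s*q[0]+c*q[1],q[2]])
f=lambda p:np.concatenate([proj(s,T(p,(x,y,.038)))-[u,v] for s,l in C for x,y,u,v in l])
r=least_squares(f,[.5,-.04,-.12],loss="soft_l1");p=r.x
print(p,np.degrees(p[2]),f(p).round(1))
c,s=np.cos(p[2]),np.sin(p[2]); R=np.array([[c,-s],[s,c]])
for q in [(.446,.022),(.561,.014),(.423,-.081),(.55,-.097),(.502,-.051)]: print(q,(R.T@(np.array(q)-p[:2])).round(4))
im=cv2.cvtColor(w["image"],cv2.COLOR_RGB2BGR); k=3; x0,y0=220,110
im=cv2.resize(im[y0:y0+195,x0:x0+265],None,fx=k,fy=k,interpolation=cv2.INTER_CUBIC)
def box(x1,x2,y1,y2,z,col):
    P=[(proj(w,T(p,q))-[x0,y0]+.5)*k for q in[(x1,y1,z),(x2,y1,z),(x2,y2,z),(x1,y2,z)]]
    cv2.polylines(im,[np.int32(P)],True,col,1)
box(-.104,.104,-.12,.12,.045,(0,255,0)); box(-.104,-.096,-.12,.12,.063,(255,0,255)); box(.094,.104,-.12,.12,.075,(255,0,255))
box(-.015,.015,-.05,.05,.079,(0,255,255)); box(-.015,.015,-.05,.05,.045,(0,200,200))
cv2.imwrite("pics/c1.png",im)
E
python3 c.py
```

```text
[ 0.49595001 -0.04462815 -0.09136211] -5.234663325698499 [ 5.8  0.1  3.   3.2 -3.3 -1.3 -1.8  2.5 -0.4 -0.2 -1.3 -1.8  2.   0.9
  0.2  2.4]
(0.446, 0.022) [-0.0558  0.0618]
(0.561, 0.014) [0.0594 0.0643]
(0.423, -0.081) [-0.0693 -0.0429]
(0.55, -0.097) [ 0.0586 -0.0472]
(0.502, -0.051) [ 0.0066 -0.0058]
```

View pics/c1.png

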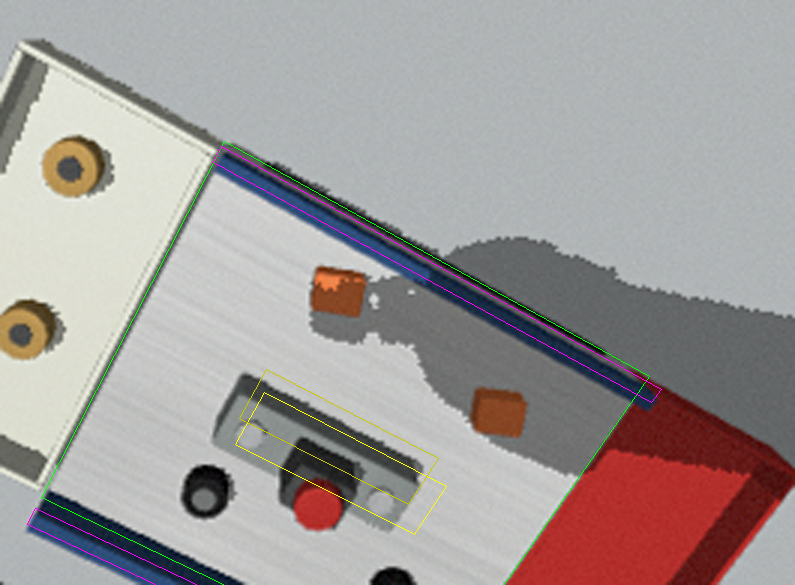

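```bash
cat > plan.py <<'E'
import sys,json,numpy as np
from scipy.spatial.transform import Rotation as Ro
from cell import bot
def go(pos,yaw,n,g,total=10,tilt=0):
    """n rows to TCP pos with tool x at yaw (deg), tilt about tool y; then hold"""
    st=bot.state();p=np.array(st["tcp_pos"]);R=Ro.from_matrix(st["ee_rot"])
    Rt=Ro.from_euler("z",yaw,degrees=True)*Ro.from_euler("x",180,degrees=True)*Ro.from_euler("y",tilt,degrees=True)
    rv=(R.inv()*Rt).as_rotvec()/n; d=(np.array(pos)-p)/n; rows=[]
    for i in range(total):
        if i<n: rows.append({"travel":np.round(R.inv().apply(d)*100,2).tolist(),"rot":np.round(rv,3).tolist(),"gripper":g}); R=R*Ro.from_rotvec(rv)
        else: rows.append({"travel":[0,0,0],"rot":[0,0,0],"gripper":g})
    print(st["clock"],p.round(4),"per row mm",np.linalg.norm(d)*1e3,"deg",np.degrees(np.linalg.norm(rv)))
    for k in range(0,total,10): print(json.dumps(rows[k:k+10]))
if __name__=="__main__":
    a=json.loads(sys.argv[1]); go(*a)
E
python3 plan.py '[[0.53,0.36,0.32],-204,18,-1,20]'
```

```text
4.0167 [ 0.3942 -0.1087  0.3993] per row mm 27.46715399286556 deg 2.644566157026716
[{"travel": [-1.73, 2.08, 0.45], "rot": [0.0, 0.0, 0.046], "gripper": -1}, {"travel": [-1.63, 2.16, 0.45], "rot": [0.0, 0.0, 0.046], "gripper": -1}, {"travel": [-1.53, 2.23, 0.45], "rot": [0.0, 0.0, 0.046], "gripper": -1}, {"travel": [-1.43, 2.3, 0.45], "rot": [0.0, 0.0, 0.046], "gripper": -1}, {"travel": [-1.32, 2.37, 0.45], "rot": [0.0, 0.0, 0.046], "gripper": -1}, {"travel": [-1.21, 2.42, 0.45], "rot": [0.0, 0.0, 0.046], "gripper": -1}, {"travel": [-1.1, 2.48, 0.45], "rot": [0.0, 0.0, 0.046], "gripper": -1}, {"travel": [-0.98, 2.53, 0.45], "rot": [0.0, 0.0, 0.046], "gripper": -1}, {"travel": [-0.86, 2.57, 0.45], "rot": [0.0, 0.0, 0.046], "gripper": -1}, {"travel": [-0.74, 2.61, 0.45], "rot": [0.0, 0.0, 0.046], "gripper": -1}]
[{"travel": [-0.62, 2.64, 0.45], "rot": [0.0, 0.0, 0.046], "gripper": -1}, {"travel": [-0.5, 2.66, 0.45], "rot": [0.0, 0.0, 0.046], "gripper": -1}, {"travel": [-0.38, 2.68, 0.44], "rot": [0.0, 0.0, 0.046], "gripper": -1}, {"travel": [-0.25, 2.7, 0.44], "rot": [0.0, 0.0, 0.046], "gripper": -1}, {"travel": [-0.13, 2.71, 0.44], "rot": [0.0, 0.0, 0.046], "gripper": -1}, {"travel": [-0.0, 2.71, 0.44], "rot": [0.0, 0.0, 0.046], "gripper": -1}, {"travel": [0.12, 2.71, 0.44], "rot": [0.0, 0.0, 0.046], "gripper": -1}, {"travel": [0.25, 2.7, 0.44], "rot": [0.0, 0.0, 0.046], "gripper": -1}, {"travel": [0, 0, 0], "rot": [0, 0, 0], "gripper": -1}, {"travel": [0, 0, 0], "rot": [0, 0, 0], "gripper": -1}]
```

Call:
{"op": "carry_out", "data": {
  "motion": [
    {"travel": [-1.7, 2.1, 0.45], "rot": [0, 0, 0.046], "gripper": -1},
    {"travel": [-1.6, 2.2, 0.45], "rot": [0, 0, 0.046], "gripper": -1},
    {"travel": [-1.5, 2.2, 0.45], "rot": [0, 0, 0.046], "gripper": -1},
    {"travel": [-1.4, 2.3, 0.45], "rot": [0, 0, 0.046], "gripper": -1},
    {"travel": [-1.3, 2.4, 0.45], "rot": [0, 0, 0.046], "gripper": -1},
    {"travel": [-1.2, 2.4, 0.45], "rot": [0, 0, 0.046], "gripper": -1},
    {"travel": [-1.1, 2.5, 0.45], "rot": [0, 0, 0.046], "gripper": -1},
    {"travel": [-1.0, 2.5, 0.45], "rot": [0, 0, 0.046], "gripper": -1},
    {"travel": [-0.9, 2.6, 0.45], "rot": [0, 0, 0.046], "gripper": -1},
    {"travel": [-0.7, 2.6, 0.45], "rot": [0, 0, 0.046], "gripper": -1}
  ]
}}

```text
clock: 4.85
tcp_pos: [0.4729, 0.1574, 0.3565]
ee_rot: [[-0.997, 0.078, 0.009], [0.078, 0.997, 0.006], [-0.008, 0.006, -1.0]]
wrist_force: [0.9, -0.7, 0.1]
gripper_width: 1.004
```

Call:
{"op": "carry_out", "data": {
  "motion": [
    {"travel": [-0.6, 2.6, 0.45], "rot": [0, 0, 0.046], "gripper": -1},
    {"travel": [-0.5, 2.7, 0.45], "rot": [0, 0, 0.046], "gripper": -1},
    {"travel": [-0.4, 2.7, 0.45], "rot": [0, 0, 0.046], "gripper": -1},
    {"travel": [-0.3, 2.7, 0.45], "rot": [0, 0, 0.046], "gripper": -1},
    {"travel": [-0.1, 2.7, 0.45], "rot": [0, 0, 0.046], "gripper": -1},
    {"travel": [0, 2.7, 0.45], "rot": [0, 0, 0.046], "gripper": -1},
    {"travel": [0.1, 2.7, 0.45], "rot": [0, 0, 0.046], "gripper": -1},
    {"travel": [0.2, 2.7, 0.45], "rot": [0, 0, 0.046], "gripper": -1},
    {"travel": [0, 0, 0], "rot": [0, 0, 0], "gripper": -1},
    {"travel": [0, 0, 0], "rot": [0, 0, 0], "gripper": -1}
  ]
}}

```text
clock: 5.68
tcp_pos: [0.5451, 0.3786, 0.3145]
ee_rot: [[-0.894, 0.449, 0.005], [0.449, 0.894, 0.0], [-0.004, 0.002, -1.0]]
wrist_force: [-1.2, -0.2, 1.3]
gripper_width: 1.003
```

```bash
cat > d.py <<'E'
from h import *
s=snap("wrist");st=bot.state();print(st["clock"],st["tcp_pos"],st["ee_rot"].round(3).tolist())
for n,z in(("brush",0),("brush_hook",.084)):
    for m in models.mark_of("wrist",n):
        if m["confidence"]>.2: print(n,round(m["confidence"],2),np.round(m["centre"],1),at(s,m["centre"],z).round(4))
b=models.masks_of("wrist","brush")[0]["bbox"];print(b)
k=4;x0,y0=int(max(0,b[0]-80)),int(max(0,b[1]-70));im=cv2.cvtColor(s["image"],cv2.COLOR_RGB2BGR)[y0:y0+140,x0:x0+160]
print(x0,y0);cv2.imwrite("pics/d1.png",cv2.resize(im,None,fx=k,fy=k,interpolation=cv2.INTER_CUBIC))
np.savez("d1.npz",**s)
# waste tray direction from colour, top view (arm now clear)
t=snap("top");np.savez("t1.npz",**t);h=cv2.cvtColor(t["image"],cv2.COLOR_RGB2HSV)
E
python3 d.py
```

```text
5.7333 [0.54485899 0.37835162 0.31390129] [[-0.894, 0.449, 0.004], [0.449, 0.894, -0.0], [-0.004, 0.002, -1.0]]
brush 0.58 [328.4 175.6] [0.541  0.3919 0.    ]
brush_hook 0.75 [337. 221.] [0.5773 0.3826 0.084 ]
[328.2, 199.6, 50.7, 71.4]
248 129
```

View pics/d1.png

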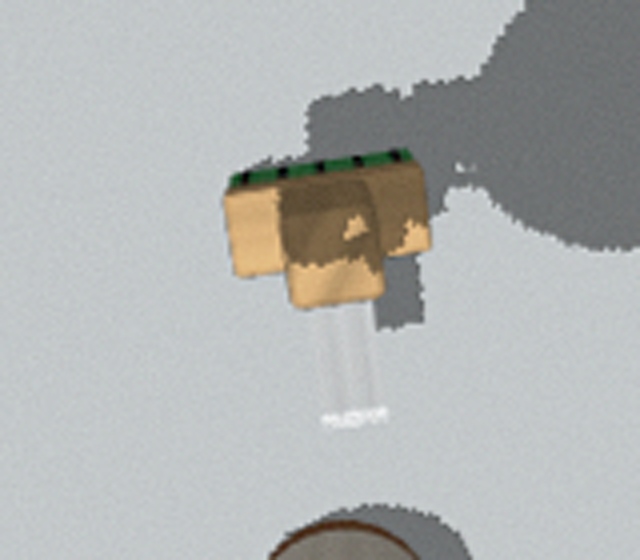

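```bash
cat > e.py <<'E'
from h import *
from scipy.optimize import least_squares
s=dict(np.load("d1.npz"))
D=[(.013,-.013,.095,291,308),(.013,.013,.095,384,293),(.013,-.03,.045,236,277),(-.013,-.03,.045,223,193),(-.013,.03,.045,423,163),(.013,.03,.045,431,247),(.049,-.009,.088,322,425),(.049,.009,.088,388,418)]
def T(p,q): c,s_=np.cos(p[2]),np.sin(p[2]); return np.array([p[0]+c*q[0]-s_*q[1],p[1]+s_*q[0]+c*q[1],q[2]])
f=lambda p:np.concatenate([proj(s,T(p,d[:3]))-[248+d[3]/4,129+d[4]/4] for d in D])
r=least_squares(f,[.54,.39,-.3]);p=r.x;print(p,np.degrees(p[2]),f(p).round(1))
x,y=p[0],p[1];import plan
plan.go([x,y,.13],np.degrees(p[2])-180,8,-1)
E
python3 e.py
```

```text
[ 0.54339998  0.39142851 -0.31976587] -18.321234986173575 [-0.2  0.4  0.8  0.7 -0.5 -0.2 -0.7 -0.6 -0.1 -0.5  0.4  0.2  0.3  0.1
 -0.2 -0.3]
5.9333 [0.5449 0.3769 0.3164] per row mm 23.37127021931809 deg 1.048422412139884
[{"travel": [0.11, 0.14, 2.33], "rot": [0.001, 0.001, -0.018], "gripper": -1}, {"travel": [0.1, 0.15, 2.33], "rot": [0.001, 0.001, -0.018], "gripper": -1}, {"travel": [0.1, 0.15, 2.33], "rot": [0.001, 0.001, -0.018], "gripper": -1}, {"travel": [0.1, 0.15, 2.33], "rot": [0.001, 0.001, -0.018], "gripper": -1}, {"travel": [0.09, 0.16, 2.33], "rot": [0.001, 0.001, -0.018], "gripper": -1}, {"travel": [0.09, 0.16, 2.33], "rot": [0.001, 0.001, -0.018], "gripper": -1}, {"travel": [0.08, 0.16, 2.33], "rot": [0.001, 0.001, -0.018], "gripper": -1}, {"travel": [0.08, 0.16, 2.33], "rot": [0.001, 0.001, -0.018], "gripper": -1}, {"travel": [0, 0, 0], "rot": [0, 0, 0], "gripper": -1}, {"travel": [0, 0, 0], "rot": [0, 0, 0], "gripper": -1}]
```

Call:
{"op": "carry_out", "data": {
  "motion": [
    {"travel": [0.11, 0.15, 2.33], "rot": [0.001, 0.001, -0.018], "gripper": -1},
    {"travel": [0.1, 0.15, 2.33], "rot": [0.001, 0.001, -0.018], "gripper": -1},
    {"travel": [0.1, 0.15, 2.33], "rot": [0.001, 0.001, -0.018], "gripper": -1},
    {"travel": [0.1, 0.15, 2.33], "rot": [0.001, 0.001, -0.018], "gripper": -1},
    {"travel": [0.1, 0.15, 2.33], "rot": [0.001, 0.001, -0.018], "gripper": -1},
    {"travel": [0.1, 0.15, 2.33], "rot": [0.001, 0.001, -0.018], "gripper": -1},
    {"travel": [0.1, 0.15, 2.33], "rot": [0.001, 0.001, -0.018], "gripper": -1},
    {"travel": [0.1, 0.15, 2.33], "rot": [0, 0, -0.018], "gripper": -1},
    {"travel": [0, 0, 0], "rot": [0, 0, 0], "gripper": -1},
    {"travel": [0, 0, 0], "rot": [0, 0, 0], "gripper": -1}
  ]
}}

```text
clock: 6.77
tcp_pos: [0.5465, 0.3872, 0.1372]
ee_rot: [[-0.949, 0.314, 0.012], [0.314, 0.949, 0.014], [-0.007, 0.017, -1.0]]
wrist_force: [0.7, -0.2, 0.3]
gripper_width: 0.999
```

```bash
python3 plan.py '[[0.5434,0.3914,0.053],161.7,7,-1]'
```

```text
6.7667 [0.5465 0.3872 0.1372] per row mm 12.046319651875999 deg 0.1527040204015326
[{"travel": [0.07, 0.02, 1.2], "rot": [0.002, 0.001, -0.0], "gripper": -1}, {"travel": [0.07, 0.02, 1.2], "rot": [0.002, 0.001, -0.0], "gripper": -1}, {"travel": [0.07, 0.03, 1.2], "rot": [0.002, 0.001, -0.0], "gripper": -1}, {"travel": [0.07, 0.03, 1.2], "rot": [0.002, 0.001, -0.0], "gripper": -1}, {"travel": [0.06, 0.03, 1.2], "rot": [0.002, 0.001, -0.0], "gripper": -1}, {"travel": [0.06, 0.04, 1.2], "rot": [0.002, 0.001, -0.0], "gripper": -1}, {"travel": [0.06, 0.04, 1.2], "rot": [0.002, 0.001, -0.0], "gripper": -1}, {"travel": [0, 0, 0], "rot": [0, 0, 0], "gripper": -1}, {"travel": [0, 0, 0], "rot": [0, 0, 0], "gripper": -1}, {"travel": [0, 0, 0], "rot": [0, 0, 0], "gripper": -1}]
```

Call:
{"op": "carry_out", "data": {
  "motion": [
    {"travel": [0.07, 0.03, 1.2], "rot": [0.002, 0.001, 0], "gripper": -1},
    {"travel": [0.07, 0.03, 1.2], "rot": [0.002, 0.001, 0], "gripper": -1},
    {"travel": [0.07, 0.03, 1.2], "rot": [0.002, 0.001, 0], "gripper": -1},
    {"travel": [0.07, 0.03, 1.2], "rot": [0.002, 0.001, 0], "gripper": -1},
    {"travel": [0.06, 0.03, 1.2], "rot": [0.002, 0.001, 0], "gripper": -1},
    {"travel": [0.06, 0.04, 1.2], "rot": [0.002, 0.001, 0], "gripper": -1},
    {"travel": [0.06, 0.04, 1.2], "rot": [0.002, 0.001, 0], "gripper": -1},
    {"travel": [0, 0, 0], "rot": [0, 0, 0], "gripper": -1},
    {"travel": [0, 0, 0], "rot": [0, 0, 0], "gripper": -1},
    {"travel": [0, 0, 0], "rot": [0, 0, 0], "gripper": -1}
  ]
}}

```text
clock: 7.6
tcp_pos: [0.5454, 0.3931, 0.0498]
ee_rot: [[-0.949, 0.316, 0.005], [0.316, 0.949, 0.006], [-0.003, 0.007, -1.0]]
wrist_force: [0.3, 1.1, 0.7]
gripper_width: 1.001
```

```bash
python3 plan.py '[[0.5434,0.3914,0.053],161.7,2,-1]'
```

```text
7.6 [0.5454 0.3931 0.0498] per row mm 2.0810947284687047 deg 0.23198800739213887
[{"travel": [0.07, -0.11, -0.16], "rot": [0.004, 0.001, -0.001], "gripper": -1}, {"travel": [0.07, -0.11, -0.16], "rot": [0.004, 0.001, -0.001], "gripper": -1}, {"travel": [0, 0, 0], "rot": [0, 0, 0], "gripper": -1}, {"travel": [0, 0, 0], "rot": [0, 0, 0], "gripper": -1}, {"travel": [0, 0, 0], "rot": [0, 0, 0], "gripper": -1}, {"travel": [0, 0, 0], "rot": [0, 0, 0], "gripper": -1}, {"travel": [0, 0, 0], "rot": [0, 0, 0], "gripper": -1}, {"travel": [0, 0, 0], "rot": [0, 0, 0], "gripper": -1}, {"travel": [0, 0, 0], "rot": [0, 0, 0], "gripper": -1}, {"travel": [0, 0, 0], "rot": [0, 0, 0], "gripper": -1}]
```

Call:
{"op": "carry_out", "data": {
  "motion": [
    {"travel": [0.07, -0.1, -0.15], "rot": [0.004, 0.001, 0], "gripper": -1},
    {"travel": [0.07, -0.1, -0.15], "rot": [0.004, 0.001, 0], "gripper": -1},
    {"travel": [0, 0, 0], "rot": [0, 0, 0], "gripper": 1},
    {"travel": [0, 0, 0], "rot": [0, 0, 0], "gripper": 1},
    {"travel": [0, 0, 0], "rot": [0, 0, 0], "gripper": 1},
    {"travel": [0, 0, 0], "rot": [0, 0, 0], "gripper": 1},
    {"travel": [0, 0, 0], "rot": [0, 0, 0], "gripper": 1},
    {"travel": [0, 0, 0], "rot": [0, 0, 0], "gripper": 1},
    {"travel": [0, 0, 0], "rot": [0, 0, 0], "gripper": 1},
    {"travel": [0, 0, 0], "rot": [0, 0, 0], "gripper": 1}
  ]
}}

```text
clock: 8.43
tcp_pos: [0.5443, 0.3925, 0.0562]
ee_rot: [[-0.949, 0.316, 0.003], [0.316, 0.949, 0.002], [-0.002, 0.003, -1.0]]
wrist_force: [-0.9, -0.1, -0.2]
gripper_width: 0.293
```

```bash
cat > f.py <<'E'
from h import *
from scipy.optimize import least_squares
# deck pose: line fits from the unobstructed top view t1: red & white tray contours
t=dict(np.load("t1.npz"));im=t["image"].astype(int)
def rect(m,off):
    n,l,st,c=cv2.connectedComponentsWithStats(m.astype(np.uint8));
    for k in range(1,n):
        if st[k,4]>800:
            P=np.argwhere(l==k)[:,::-1].astype(float)
            h=cv2.convexHull(P.astype(np.float32))[:,0]
            W=np.array([at(t,q,.03)[:2] for q in h],np.float32); print(off,cv2.minAreaRect(W),st[k])
R,G,B=im[...,0],im[...,1],im[...,2]
roi=np.zeros(R.shape,bool);roi[190:310,265:460]=1
rect((R>110)&(G<70)&roi,"red"); rect((R-B>8)&(R>150)&(G>150)&roi,"white"); rect((B-R>30)&roi,"blue")
cv2.imwrite("pics/t1.png",cv2.resize(t["image"][195:310,265:460,::-1],None,fx=4,fy=4,interpolation=cv2.INTER_CUBIC))
st=bot.state();print(st["clock"],st["tcp_pos"],st["gripper_width"],st["ee_rot"].round(3).tolist())
E
python3 f.py; python3 plan.py '[[0.5434,0.3914,0.20],161.7,6,1]'
```

```text
red ((0.5179435014724731, 0.13009431958198547), (0.10374553501605988, 0.20431561768054962), 84.50701141357422) [ 276  209   45   75 2464]
white ((0.4856700897216797, -0.2180124968290329), (0.10221154242753983, 0.2052791267633438), 84.5059585571289) [ 402  221   42   76 2045]
8.4333 [0.54425667 0.3924996  0.05623905] 0.29317374502831967 [[-0.949, 0.316, 0.003], [0.316, 0.949, 0.002], [-0.002, 0.003, -1.0]]
8.4333 [0.5443 0.3925 0.0562] per row mm 23.961285299605997 deg 0.036967332148882995
[{"travel": [0.0, -0.02, -2.4], "rot": [0.0, 0.0, -0.0], "gripper": 1}, {"travel": [0.0, -0.02, -2.4], "rot": [0.0, 0.0, -0.0], "gripper": 1}, {"travel": [0.0, -0.02, -2.4], "rot": [0.0, 0.0, -0.0], "gripper": 1}, {"travel": [0.01, -0.02, -2.4], "rot": [0.0, 0.0, -0.0], "gripper": 1}, {"travel": [0.01, -0.02, -2.4], "rot": [0.0, 0.0, -0.0], "gripper": 1}, {"travel": [0.01, -0.02, -2.4], "rot": [0.0, 0.0, -0.0], "gripper": 1}, {"travel": [0, 0, 0], "rot": [0, 0, 0], "gripper": 1}, {"travel": [0, 0, 0], "rot": [0, 0, 0], "gripper": 1}, {"travel": [0, 0, 0], "rot": [0, 0, 0], "gripper": 1}, {"travel": [0, 0, 0], "rot": [0, 0, 0], "gripper": 1}]
```

View pics/t1.png

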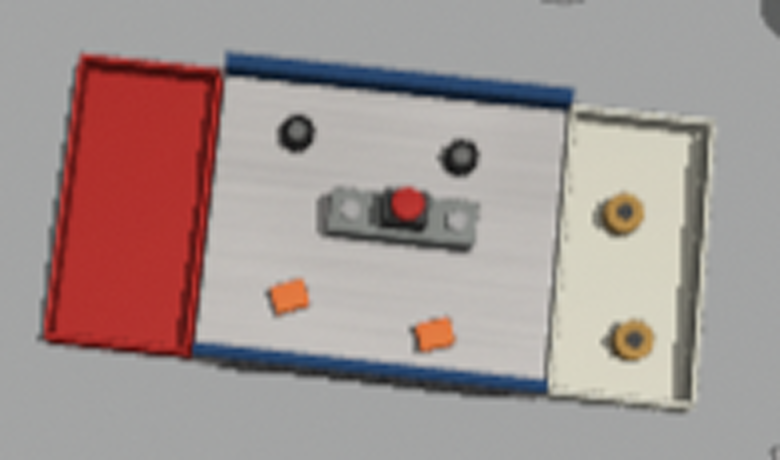

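```bash
cat >> h.py <<'E'
DY=np.radians(-5.5); DC=np.array([.4985,-.044]); DR=np.array([[np.cos(DY),-np.sin(DY)],[np.sin(DY),np.cos(DY)]])
w2d=lambda p: DR.T@(np.array(p)[:2]-DC)
d2w=lambda x,y: DC+DR@[x,y]
E
cat > g.py <<'E'
from h import *
import plan
t=dict(np.load("t1.npz"))
for n,u,v,z in[("clampA",330,185,.079),("clampB",478,205,.079),("clampC",470,250,.079),("clampD",320,235,.079),("b1",297,131,.063),("b2",460,155,.063),("o1",289,296,.063),("o2",434,335,.063),("fenceL",226,53,.075),("fenceR",573,90,.075),("fenceinL",224,75,.075),("lipL",196,345,.063),("lipR",547,380,.063),("lipoutR",547,391,.063)]:
    print(n,w2d(at(t,(u/4+264.6,v/4+194.6),z)).round(4))
x,y=d2w(.0565,-.09);print(x,y)
plan.go([.5434,.3914,.2],161.7,6,1)
E
python3 g.py
```

```text
clampA [0.0202 0.0403]
clampB [ 0.0173 -0.0605]
clampC [-0.014  -0.0579]
clampD [-0.0148  0.0434]
b1 [0.0588 0.0666]
b2 [ 0.0541 -0.0465]
o1 [-0.056   0.0598]
o2 [-0.0718 -0.0404]
fenceL [0.1054 0.1209]
fenceR [ 0.1051 -0.1183]
fenceinL [0.0898 0.1205]
lipL [-0.0961  0.1188]
lipR [-0.0938 -0.1187]
lipoutR [-0.1012 -0.1193]
0.5461137674809254 -0.13900094287043874
8.4333 [0.5443 0.3925 0.0562] per row mm 23.961285299605997 deg 0.036967332148882995
[{"travel": [0.0, -0.02, -2.4], "rot": [0.0, 0.0, -0.0], "gripper": 1}, {"travel": [0.0, -0.02, -2.4], "rot": [0.0, 0.0, -0.0], "gripper": 1}, {"travel": [0.0, -0.02, -2.4], "rot": [0.0, 0.0, -0.0], "gripper": 1}, {"travel": [0.01, -0.02, -2.4], "rot": [0.0, 0.0, -0.0], "gripper": 1}, {"travel": [0.01, -0.02, -2.4], "rot": [0.0, 0.0, -0.0], "gripper": 1}, {"travel": [0.01, -0.02, -2.4], "rot": [0.0, 0.0, -0.0], "gripper": 1}, {"travel": [0, 0, 0], "rot": [0, 0, 0], "gripper": 1}, {"travel": [0, 0, 0], "rot": [0, 0, 0], "gripper": 1}, {"travel": [0, 0, 0], "rot": [0, 0, 0], "gripper": 1}, {"travel": [0, 0, 0], "rot": [0, 0, 0], "gripper": 1}]
```

Call:
{"op": "carry_out", "data": {
  "motion": [
    {"travel": [0, 0, -2.4], "rot": [0, 0, 0], "gripper": 1},
    {"travel": [0, 0, -2.4], "rot": [0, 0, 0], "gripper": 1},
    {"travel": [0, 0, -2.4], "rot": [0, 0, 0], "gripper": 1},
    {"travel": [0, 0, -2.4], "rot": [0, 0, 0], "gripper": 1},
    {"travel": [0, 0, -2.4], "rot": [0, 0, 0], "gripper": 1},
    {"travel": [0, 0, -2.4], "rot": [0, 0, 0], "gripper": 1},
    {"travel": [0, 0, -1.5], "rot": [0, 0, 0], "gripper": 1},
    {"travel": [0, 0, 0], "rot": [0, 0, 0], "gripper": 1},
    {"travel": [0, 0, 0], "rot": [0, 0, 0], "gripper": 1},
    {"travel": [0, 0, 0], "rot": [0, 0, 0], "gripper": 1}
  ]
}}

```text
clock: 9.27
tcp_pos: [0.5418, 0.3902, 0.2176]
ee_rot: [[-0.948, 0.317, -0.004], [0.317, 0.948, -0.004], [0.002, -0.005, -1.0]]
wrist_force: [0.3, -0.8, -0.8]
gripper_width: 0.296
```

```bash
python3 -c "
from h import *;import plan
x,y=d2w(.055,-.09);plan.go([x,y,.215],-95.5,20,1,20)"
```

```text
9.2667 [0.5418 0.3902 0.2176] per row mm 26.45326905183353 deg 5.149068363220023
[{"travel": [-0.85, -2.5, 0.02], "rot": [-0.0, -0.0, -0.09], "gripper": 1}, {"travel": [-0.62, -2.57, 0.02], "rot": [-0.0, -0.0, -0.09], "gripper": 1}, {"travel": [-0.39, -2.62, 0.02], "rot": [-0.0, -0.0, -0.09], "gripper": 1}, {"travel": [-0.15, -2.64, 0.02], "rot": [-0.0, -0.0, -0.09], "gripper": 1}, {"travel": [0.08, -2.64, 0.02], "rot": [-0.0, -0.0, -0.09], "gripper": 1}, {"travel": [0.32, -2.63, 0.02], "rot": [-0.0, -0.0, -0.09], "gripper": 1}, {"travel": [0.55, -2.59, 0.02], "rot": [-0.0, -0.0, -0.09], "gripper": 1}, {"travel": [0.78, -2.53, 0.02], "rot": [-0.0, -0.0, -0.09], "gripper": 1}, {"travel": [1.01, -2.45, 0.02], "rot": [-0.0, -0.0, -0.09], "gripper": 1}, {"travel": [1.22, -2.35, 0.02], "rot": [-0.0, -0.0, -0.09], "gripper": 1}]
[{"travel": [1.43, -2.23, 0.02], "rot": [-0.0, -0.0, -0.09], "gripper": 1}, {"travel": [1.62, -2.09, 0.02], "rot": [-0.0, -0.0, -0.09], "gripper": 1}, {"travel": [1.8, -1.93, 0.02], "rot": [-0.0, -0.0, -0.09], "gripper": 1}, {"travel": [1.97, -1.76, 0.02], "rot": [-0.0, -0.0, -0.09], "gripper": 1}, {"travel": [2.12, -1.58, 0.02], "rot": [-0.0, -0.0, -0.09], "gripper": 1}, {"travel": [2.25, -1.38, 0.02], "rot": [-0.0, -0.0, -0.09], "gripper": 1}, {"travel": [2.37, -1.18, 0.02], "rot": [-0.0, -0.0, -0.09], "gripper": 1}, {"travel": [2.47, -0.96, 0.02], "rot": [-0.0, -0.0, -0.09], "gripper": 1}, {"travel": [2.54, -0.73, 0.01], "rot": [-0.0, -0.0, -0.09], "gripper": 1}, {"travel": [2.6, -0.5, 0.01], "rot": [-0.0, -0.0, -0.09], "gripper": 1}]
```

Call:
{"op": "carry_out", "data": {
  "motion": [
    {"travel": [-0.8, -2.5, 0], "rot": [0, 0, -0.09], "gripper": 1},
    {"travel": [-0.6, -2.6, 0], "rot": [0, 0, -0.09], "gripper": 1},
    {"travel": [-0.4, -2.6, 0], "rot": [0, 0, -0.09], "gripper": 1},
    {"travel": [-0.1, -2.6, 0], "rot": [0, 0, -0.09], "gripper": 1},
    {"travel": [0.1, -2.6, 0], "rot": [0, 0, -0.09], "gripper": 1},
    {"travel": [0.3, -2.6, 0], "rot": [0, 0, -0.09], "gripper": 1},
    {"travel": [0.5, -2.6, 0], "rot": [0, 0, -0.09], "gripper": 1},
    {"travel": [0.8, -2.5, 0], "rot": [0, 0, -0.09], "gripper": 1},
    {"travel": [1.0, -2.4, 0], "rot": [0, 0, -0.09], "gripper": 1},
    {"travel": [1.2, -2.3, 0], "rot": [0, 0, -0.09], "gripper": 1}
  ]
}}

```text
clock: 10.1
tcp_pos: [0.5387, 0.1184, 0.2018]
ee_rot: [[-0.812, -0.583, -0.025], [-0.583, 0.813, -0.018], [0.03, 0.0, -1.0]]
wrist_force: [0.1, -0.2, -1.5]
gripper_width: 0.295
```

Call:
{"op": "carry_out", "data": {
  "motion": [
    {"travel": [1.4, -2.2, 0], "rot": [0, 0, -0.09], "gripper": 1},
    {"travel": [1.6, -2.1, 0], "rot": [0, 0, -0.09], "gripper": 1},
    {"travel": [1.8, -1.9, 0], "rot": [0, 0, -0.09], "gripper": 1},
    {"travel": [2.0, -1.8, 0], "rot": [0, 0, -0.09], "gripper": 1},
    {"travel": [2.1, -1.6, 0], "rot": [0, 0, -0.09], "gripper": 1},
    {"travel": [2.2, -1.4, 0], "rot": [0, 0, -0.09], "gripper": 1},
    {"travel": [2.4, -1.2, 0], "rot": [0, 0, -0.09], "gripper": 1},
    {"travel": [2.5, -1.0, 0], "rot": [0, 0, -0.09], "gripper": 1},
    {"travel": [2.5, -0.7, 0], "rot": [0, 0, -0.09], "gripper": 1},
    {"travel": [2.6, -0.5, 0], "rot": [0, 0, -0.09], "gripper": 1}
  ]
}}

```text
clock: 10.93
tcp_pos: [0.5495, -0.1593, 0.1911]
ee_rot: [[-0.001, -0.999, -0.048], [-1.0, 0.002, -0.021], [0.021, 0.048, -0.999]]
wrist_force: [0.4, -0.2, -1.4]
gripper_width: 0.297
```

```bash
python3 -c "
from h import *;import plan
x,y=d2w(.055,-.09);plan.go([x,y,.18],-95.5,8,1)"
```

```text
10.9333 [ 0.5495 -0.1593  0.1911] per row mm 2.9748836362525113 deg 0.7717538807544168
[{"travel": [-0.26, 0.05, 0.14], "rot": [0.006, -0.003, 0.012], "gripper": 1}, {"travel": [-0.26, 0.06, 0.14], "rot": [0.006, -0.003, 0.012], "gripper": 1}, {"travel": [-0.26, 0.06, 0.14], "rot": [0.006, -0.003, 0.012], "gripper": 1}, {"travel": [-0.26, 0.07, 0.14], "rot": [0.006, -0.003, 0.012], "gripper": 1}, {"travel": [-0.25, 0.07, 0.14], "rot": [0.006, -0.003, 0.012], "gripper": 1}, {"travel": [-0.25, 0.07, 0.14], "rot": [0.006, -0.003, 0.012], "gripper": 1}, {"travel": [-0.25, 0.08, 0.14], "rot": [0.006, -0.003, 0.012], "gripper": 1}, {"travel": [-0.25, 0.08, 0.14], "rot": [0.006, -0.003, 0.012], "gripper": 1}, {"travel": [0, 0, 0], "rot": [0, 0, 0], "gripper": 1}, {"travel": [0, 0, 0], "rot": [0, 0, 0], "gripper": 1}]
```

Call:
{"op": "carry_out", "data": {
  "motion": [
    {"travel": [-0.26, 0.05, 0.14], "rot": [0.006, -0.003, 0.012], "gripper": 1},
    {"travel": [-0.26, 0.06, 0.14], "rot": [0.006, -0.003, 0.012], "gripper": 1},
    {"travel": [-0.26, 0.06, 0.14], "rot": [0.006, -0.003, 0.012], "gripper": 1},
    {"travel": [-0.26, 0.07, 0.14], "rot": [0.006, -0.003, 0.012], "gripper": 1},
    {"travel": [-0.25, 0.07, 0.14], "rot": [0.006, -0.003, 0.012], "gripper": 1},
    {"travel": [-0.25, 0.07, 0.14], "rot": [0.006, -0.003, 0.012], "gripper": 1},
    {"travel": [-0.25, 0.08, 0.14], "rot": [0.006, -0.003, 0.012], "gripper": 1},
    {"travel": [-0.25, 0.08, 0.14], "rot": [0.006, -0.003, 0.012], "gripper": 1},
    {"travel": [0, 0, 0], "rot": [0, 0, 0], "gripper": 1},
    {"travel": [0, 0, 0], "rot": [0, 0, 0], "gripper": 1}
  ]
}}

```text
clock: 11.77
tcp_pos: [0.5405, -0.138, 0.1726]
ee_rot: [[-0.105, -0.994, -0.005], [-0.994, 0.105, 0.003], [-0.003, 0.005, -1.0]]
wrist_force: [-0.0, 0.9, -0.9]
gripper_width: 0.293
```

```bash
python3 -c "
from h import *;import plan
x,y=d2w(.055,-.09);plan.go([x,y,.102],-95.5,8,1)
s=snap('wrist');save(s,'pics/w2.png')"
```

```text
11.7667 [ 0.5405 -0.138   0.1726] per row mm 8.834596052243647 deg 0.07639470787252009
[{"travel": [0.01, -0.06, 0.88], "rot": [0.001, 0.0, -0.001], "gripper": 1}, {"travel": [0.01, -0.06, 0.88], "rot": [0.001, 0.0, -0.001], "gripper": 1}, {"travel": [0.01, -0.06, 0.88], "rot": [0.001, 0.0, -0.001], "gripper": 1}, {"travel": [0.01, -0.05, 0.88], "rot": [0.001, 0.0, -0.001], "gripper": 1}, {"travel": [0.01, -0.05, 0.88], "rot": [0.001, 0.0, -0.001], "gripper": 1}, {"travel": [0.01, -0.05, 0.88], "rot": [0.001, 0.0, -0.001], "gripper": 1}, {"travel": [0.01, -0.05, 0.88], "rot": [0.001, 0.0, -0.001], "gripper": 1}, {"travel": [0.01, -0.05, 0.88], "rot": [0.001, 0.0, -0.001], "gripper": 1}, {"travel": [0, 0, 0], "rot": [0, 0, 0], "gripper": 1}, {"travel": [0, 0, 0], "rot": [0, 0, 0], "gripper": 1}]
```

View pics/w2.png

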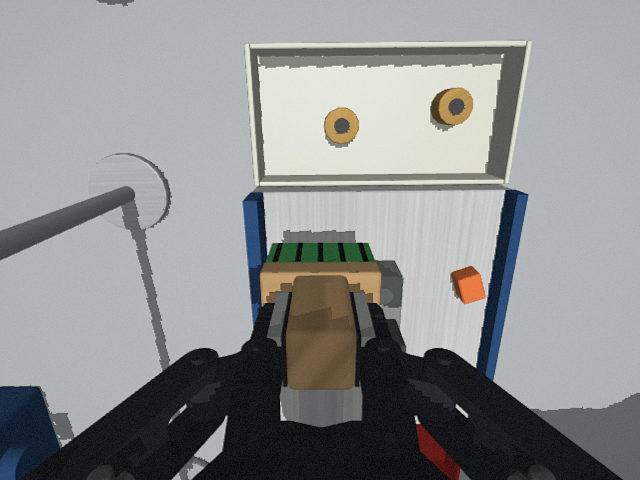

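Call:
{"op": "carry_out", "data": {
  "motion": [
    {"travel": [0.01, -0.06, 0.9], "rot": [0.001, 0, 0], "gripper": 1},
    {"travel": [0.01, -0.06, 0.9], "rot": [0.001, 0, 0], "gripper": 1},
    {"travel": [0.01, -0.06, 0.9], "rot": [0.001, 0, 0], "gripper": 1},
    {"travel": [0.01, -0.06, 0.9], "rot": [0.001, 0, 0], "gripper": 1},
    {"travel": [0.01, -0.05, 0.9], "rot": [0.001, 0, 0], "gripper": 1},
    {"travel": [0.01, -0.05, 0.9], "rot": [0.001, 0, 0], "gripper": 1},
    {"travel": [0.01, -0.05, 0.7], "rot": [0, 0, 0], "gripper": 1},
    {"travel": [0.01, -0.05, 0.5], "rot": [0, 0, 0], "gripper": 1},
    {"travel": [0, 0, 0], "rot": [0, 0, 0], "gripper": 1},
    {"travel": [0, 0, 0], "rot": [0, 0, 0], "gripper": 1}
  ]
}}

```text
clock: 12.65
tcp_pos: [0.5465, -0.1403, 0.1009]
ee_rot: [[-0.103, -0.995, 0.003], [-0.995, 0.103, 0.0], [-0.001, -0.003, -1.0]]
wrist_force: [-2.1, 1.3, 0.9]
gripper_width: 0.294
```

```bash
python3 -c "
from h import *;import plan
st=bot.state();print(w2d(st['tcp_pos']),st['wrist_force'])
x,y=d2w(.055,.03);plan.go([x,y,.102],-95.5,10,1)
s=snap('wrist');save(s,'pics/w3.png')"
```

```text
[ 0.05704742 -0.09128668] [-2.11364022  1.25917112  0.94613259]
12.65 [ 0.5465 -0.1403  0.1009] per row mm 12.130913782644843 deg 0.0461126044584308
[{"travel": [-1.21, 0.03, -0.01], "rot": [-0.0, 0.0, -0.001], "gripper": 1}, {"travel": [-1.21, 0.03, -0.01], "rot": [-0.0, 0.0, -0.001], "gripper": 1}, {"travel": [-1.21, 0.03, -0.01], "rot": [-0.0, 0.0, -0.001], "gripper": 1}, {"travel": [-1.21, 0.03, -0.01], "rot": [-0.0, 0.0, -0.001], "gripper": 1}, {"travel": [-1.21, 0.03, -0.01], "rot": [-0.0, 0.0, -0.001], "gripper": 1}, {"travel": [-1.21, 0.03, -0.01], "rot": [-0.0, 0.0, -0.001], "gripper": 1}, {"travel": [-1.21, 0.02, -0.01], "rot": [-0.0, 0.0, -0.001], "gripper": 1}, {"travel": [-1.21, 0.02, -0.01], "rot": [-0.0, 0.0, -0.001], "gripper": 1}, {"travel": [-1.21, 0.02, -0.01], "rot": [-0.0, 0.0, -0.001], "gripper": 1}, {"travel": [-1.21, 0.02, -0.01], "rot": [-0.0, 0.0, -0.001], "gripper": 1}]
```

Call:
{"op": "carry_out", "data": {
  "motion": [
    {"travel": [-1.2, 0.03, 0], "rot": [0, 0, 0], "gripper": 1},
    {"travel": [-1.2, 0.03, 0], "rot": [0, 0, 0], "gripper": 1},
    {"travel": [-1.2, 0.03, 0], "rot": [0, 0, 0], "gripper": 1},
    {"travel": [-1.2, 0.03, 0], "rot": [0, 0, 0], "gripper": 1},
    {"travel": [-1.2, 0.03, 0], "rot": [0, 0, 0], "gripper": 1},
    {"travel": [-1.2, 0.03, 0], "rot": [0, 0, 0], "gripper": 1},
    {"travel": [-1.2, 0.02, 0], "rot": [0, 0, 0], "gripper": 1},
    {"travel": [-1.2, 0.02, 0], "rot": [0, 0, 0], "gripper": 1},
    {"travel": [-1.2, 0.02, 0], "rot": [0, 0, 0], "gripper": 1},
    {"travel": [-1.2, 0.02, 0], "rot": [0, 0, 0], "gripper": 1}
  ]
}}

```text
clock: 13.53
tcp_pos: [0.5578, -0.0102, 0.1009]
ee_rot: [[-0.103, -0.995, 0.004], [-0.995, 0.103, -0.001], [0.001, -0.004, -1.0]]
wrist_force: [-0.1, -1.7, 1.2]
gripper_width: 0.298
```

```bash
python3 -c "
from h import *;import plan
st=bot.state();print(w2d(st['tcp_pos']),st['wrist_force'])
x,y=d2w(.055,.125);plan.go([x,y,.102],-95.5,9,1)
s=snap('top');save(s,'pics/t2.png')
for n in ('scrap1_mid','scrap0_mid'):
  for m in models.mark_of('top',n): print(n,m['confidence'],m['centre'],w2d(at(s,m['centre'],.054)).round(3))"
```

```text
[0.05579668 0.03934043] [-0.13512965 -1.70197856  1.22051028]
13.5333 [ 0.5578 -0.0102  0.1009] per row mm 9.51894422731716 deg 0.05378134878682119
[{"travel": [-0.95, 0.02, -0.01], "rot": [-0.0, -0.0, -0.001], "gripper": 1}, {"travel": [-0.95, 0.01, -0.01], "rot": [-0.0, -0.0, -0.001], "gripper": 1}, {"travel": [-0.95, 0.01, -0.01], "rot": [-0.0, -0.0, -0.001], "gripper": 1}, {"travel": [-0.95, 0.01, -0.01], "rot": [-0.0, -0.0, -0.001], "gripper": 1}, {"travel": [-0.95, 0.01, -0.01], "rot": [-0.0, -0.0, -0.001], "gripper": 1}, {"travel": [-0.95, 0.01, -0.01], "rot": [-0.0, -0.0, -0.001], "gripper": 1}, {"travel": [-0.95, 0.01, -0.01], "rot": [-0.0, -0.0, -0.001], "gripper": 1}, {"travel": [-0.95, 0.01, -0.01], "rot": [-0.0, -0.0, -0.001], "gripper": 1}, {"travel": [-0.95, 0.01, -0.01], "rot": [-0.0, -0.0, -0.001], "gripper": 1}, {"travel": [0, 0, 0], "rot": [0, 0, 0], "gripper": 1}]
scrap1_mid 0.59 [331.1, 224.3] [0.067 0.089]
scrap0_mid 0.46 [337.2, 269.6] [-0.057  0.059]
```

Call:
{"op": "carry_out", "data": {
  "motion": [
    {"travel": [-1, 0.01, 0], "rot": [0, 0, 0], "gripper": 1},
    {"travel": [-1, 0.01, 0], "rot": [0, 0, 0], "gripper": 1},
    {"travel": [-1, 0.01, 0], "rot": [0, 0, 0], "gripper": 1},
    {"travel": [-1, 0.01, 0], "rot": [0, 0, 0], "gripper": 1},
    {"travel": [-1, 0.01, 0], "rot": [0, 0, 0], "gripper": 1},
    {"travel": [-1, 0.01, 0], "rot": [0, 0, 0], "gripper": 1},
    {"travel": [-1, 0.01, 0], "rot": [0, 0, 0], "gripper": 1},
    {"travel": [-1, 0.01, 0], "rot": [0, 0, 0], "gripper": 1},
    {"travel": [-1, 0.01, 0], "rot": [0, 0, 0], "gripper": 1},
    {"travel": [0, 0, 0], "rot": [0, 0, 0], "gripper": 1}
  ]
}}

```text
clock: 14.52
tcp_pos: [0.5667, 0.0876, 0.1006]
ee_rot: [[-0.104, -0.995, 0.004], [-0.995, 0.104, -0.001], [0.001, -0.004, -1.0]]
wrist_force: [-0.1, 0.3, -1.0]
gripper_width: 0.297
```

Call:
{"op": "carry_out", "data": {
  "motion": [
    {"travel": [0, 0, -2], "rot": [0, 0, 0], "gripper": 1},
    {"travel": [0, 0, -2], "rot": [0, 0, 0], "gripper": 1},
    {"travel": [0, 0, -2], "rot": [0, 0, 0], "gripper": 1},
    {"travel": [0, 0, -2], "rot": [0, 0, 0], "gripper": 1},
    {"travel": [0, 0, -2], "rot": [0, 0, 0], "gripper": 1},
    {"travel": [0, 0, -1], "rot": [0, 0, 0], "gripper": 1},
    {"travel": [0, 0, 0], "rot": [0, 0, 0], "gripper": 1},
    {"travel": [0, 0, 0], "rot": [0, 0, 0], "gripper": 1},
    {"travel": [0, 0, 0], "rot": [0, 0, 0], "gripper": 1},
    {"travel": [0, 0, 0], "rot": [0, 0, 0], "gripper": 1}
  ]
}}

```text
clock: 15.35
tcp_pos: [0.5625, 0.0915, 0.2078]
ee_rot: [[-0.103, -0.995, -0.007], [-0.995, 0.103, -0.001], [0.001, 0.007, -1.0]]
wrist_force: [-0.4, 0.2, -1.4]
gripper_width: 0.297
```

```bash
cat > k.py <<'E'
from h import *;import plan,sys
st=bot.state();print(w2d(st['tcp_pos']),st['wrist_force'],st['gripper_width'])
for c in("top","side"):
  s=snap(c)
  for n in ('scrap1_mid','scrap0_mid'):
    for m in models.mark_of(c,n):
      if m['confidence']>.2: print(c,n,round(m['confidence'],2),np.round(m['centre']),"deck",w2d(at(s,m['centre'],.054)).round(3),"tray",w2d(at(s,m['centre'],.013)).round(3))
E
cat > l.py <<'E'
from k import *
x,y=d2w(-.06,-.09);plan.go([x,y,.205],-95.5,10,1)
E
python3 l.py
```

```text
[0.05076022 0.14099019] [-0.3884303   0.1728618  -1.40112728] 0.29706981508410746
top scrap0_mid 0.5 [337. 269.] deck [-0.056  0.06 ] tray [-0.049  0.061]
side scrap1_mid 0.68 [281. 276.] deck [0.069 0.163] tray [0.08  0.129]
side scrap1_mid 0.44 [290. 241.] deck [0.071 0.048] tray [0.082 0.008]
side scrap0_mid 0.64 [338. 249.] deck [-0.05   0.059] tray [-0.046  0.02 ]
15.65 [0.563  0.0915 0.2086] per row mm 25.642655638795116 deg 0.052508001388968155
[{"travel": [2.32, 1.1, 0.05], "rot": [0.001, -0.0, -0.001], "gripper": 1}, {"travel": [2.32, 1.1, 0.04], "rot": [0.001, -0.0, -0.001], "gripper": 1}, {"travel": [2.32, 1.1, 0.04], "rot": [0.001, -0.0, -0.001], "gripper": 1}, {"travel": [2.32, 1.1, 0.04], "rot": [0.001, -0.0, -0.001], "gripper": 1}, {"travel": [2.31, 1.1, 0.04], "rot": [0.001, -0.0, -0.001], "gripper": 1}, {"travel": [2.31, 1.1, 0.04], "rot": [0.001, -0.0, -0.001], "gripper": 1}, {"travel": [2.31, 1.11, 0.04], "rot": [0.001, -0.0, -0.001], "gripper": 1}, {"travel": [2.31, 1.11, 0.04], "rot": [0.001, -0.0, -0.001], "gripper": 1}, {"travel": [2.31, 1.11, 0.04], "rot": [0.001, -0.0, -0.001], "gripper": 1}, {"travel": [2.31, 1.11, 0.04], "rot": [0.001, -0.0, -0.001], "gripper": 1}]
```

Call:
{"op": "carry_out", "data": {
  "motion": [
    {"travel": [2.3, 1.1, 0], "rot": [0, 0, 0], "gripper": 1},
    {"travel": [2.3, 1.1, 0], "rot": [0, 0, 0], "gripper": 1},
    {"travel": [2.3, 1.1, 0], "rot": [0, 0, 0], "gripper": 1},
    {"travel": [2.3, 1.1, 0], "rot": [0, 0, 0], "gripper": 1},
    {"travel": [2.3, 1.1, 0], "rot": [0, 0, 0], "gripper": 1},
    {"travel": [2.3, 1.1, 0], "rot": [0, 0, 0], "gripper": 1},
    {"travel": [2.3, 1.1, 0], "rot": [0, 0, 0], "gripper": 1},
    {"travel": [2.3, 1.1, 0], "rot": [0, 0, 0], "gripper": 1},
    {"travel": [2.1, 1.1, 0], "rot": [0, 0, 0], "gripper": 1},
    {"travel": [0, 0, 0], "rot": [0, 0, 0], "gripper": 1}
  ]
}}

```text
clock: 16.48
tcp_pos: [0.4384, -0.1088, 0.2078]
ee_rot: [[-0.099, -0.995, -0.007], [-0.995, 0.099, -0.001], [0.002, 0.007, -1.0]]
wrist_force: [-0.1, 0.6, -1.9]
gripper_width: 0.291
```

```bash
cat > l.py <<'E'
from k import *
save(s,"pics/s3.png");im=cv2.imread("pics/s3.png")[170:320,220:400];cv2.imwrite("pics/s3.png",cv2.resize(im,None,fx=4,fy=4,interpolation=cv2.INTER_CUBIC))
x,y=d2w(-.06,-.09);plan.go([x,y,.165],-95.5,8,1)
E
python3 l.py
```

```text
[-0.05361347 -0.07023701] [-0.13212126  0.58486791 -1.87694182] 0.29141634137367534
side scrap1_mid 0.61 [280. 280.] deck [0.068 0.177] tray [0.079 0.143]
side scrap0_mid 0.56 [341. 248.] deck [-0.058  0.054] tray [-0.053  0.014]
side scrap0_mid 0.3 [288. 292.] deck [0.042 0.21 ] tray [0.052 0.178]
16.7833 [ 0.4414 -0.106   0.2077] per row mm 6.155333710899372 deg 0.046002241396014866
[{"travel": [0.28, 0.11, 0.53], "rot": [0.001, -0.0, -0.0], "gripper": 1}, {"travel": [0.28, 0.11, 0.53], "rot": [0.001, -0.0, -0.0], "gripper": 1}, {"travel": [0.28, 0.11, 0.53], "rot": [0.001, -0.0, -0.0], "gripper": 1}, {"travel": [0.28, 0.11, 0.53], "rot": [0.001, -0.0, -0.0], "gripper": 1}, {"travel": [0.28, 0.11, 0.53], "rot": [0.001, -0.0, -0.0], "gripper": 1}, {"travel": [0.28, 0.11, 0.53], "rot": [0.001, -0.0, -0.0], "gripper": 1}, {"travel": [0.28, 0.11, 0.53], "rot": [0.001, -0.0, -0.0], "gripper": 1}, {"travel": [0.28, 0.11, 0.53], "rot": [0.001, -0.0, -0.0], "gripper": 1}, {"travel": [0, 0, 0], "rot": [0, 0, 0], "gripper": 1}, {"travel": [0, 0, 0], "rot": [0, 0, 0], "gripper": 1}]
```

View pics/s3.png

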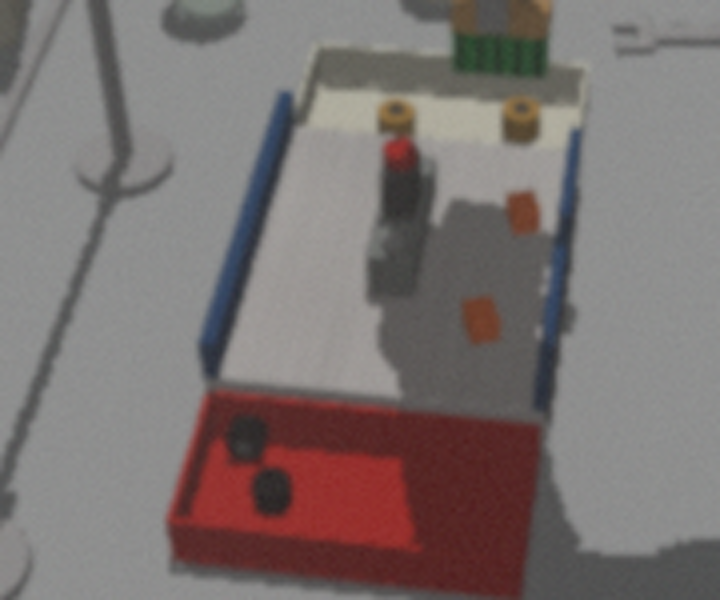

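Call:
{"op": "carry_out", "data": {
  "motion": [
    {"travel": [0.28, 0.11, 0.5], "rot": [0.001, 0, 0], "gripper": 1},
    {"travel": [0.28, 0.11, 0.5], "rot": [0.001, 0, 0], "gripper": 1},
    {"travel": [0.28, 0.11, 0.5], "rot": [0.001, 0, 0], "gripper": 1},
    {"travel": [0.28, 0.11, 0.5], "rot": [0.001, 0, 0], "gripper": 1},
    {"travel": [0.28, 0.11, 0.5], "rot": [0.001, 0, 0], "gripper": 1},
    {"travel": [0.28, 0.11, 0.5], "rot": [0.001, 0, 0], "gripper": 1},
    {"travel": [0.28, 0.11, 0.5], "rot": [0.001, 0, 0], "gripper": 1},
    {"travel": [0.28, 0.11, 0.5], "rot": [0.001, 0, 0], "gripper": 1},
    {"travel": [0, 0, 0], "rot": [0, 0, 0], "gripper": 1},
    {"travel": [0, 0, 0], "rot": [0, 0, 0], "gripper": 1}
  ]
}}

```text
clock: 17.62
tcp_pos: [0.4294, -0.1282, 0.1616]
ee_rot: [[-0.093, -0.996, -0.001], [-0.996, 0.093, -0.003], [0.003, 0.001, -1.0]]
wrist_force: [1.1, -0.9, -1.8]
gripper_width: 0.298
```

```bash
python3 -c "
from h import *;import plan
st=bot.state();print(w2d(st['tcp_pos']))
x,y=d2w(-.06,-.09);plan.go([x,y,.102],-95.5,8,1)" | cut -c1-400
```

```text
[-0.06068508 -0.09040821]
17.6167 [ 0.4294 -0.1282  0.1616] per row mm 7.451035517600691 deg 0.028525201218877434
[{"travel": [-0.01, -0.01, 0.75], "rot": [0.0, -0.0, 0.0], "gripper": 1}, {"travel": [-0.01, -0.01, 0.75], "rot": [0.0, -0.0, 0.0], "gripper": 1}, {"travel": [-0.01, -0.01, 0.75], "rot": [0.0, -0.0, 0.0], "gripper": 1}, {"travel": [-0.01, -0.01, 0.75], "rot": [0.0, -0.0, 0.0], "gripper": 1}, {"travel": [-0.01, -0.01, 0.75], "rot": [0.0, -0.0, 0.0], "gripper": 1}, {"travel": [-0.01, -0.01, 0.75], "
```

Call:
{"op": "carry_out", "data": {
  "motion": [
    {"travel": [0, 0, 0.75], "rot": [0, 0, 0], "gripper": 1},
    {"travel": [0, 0, 0.75], "rot": [0, 0, 0], "gripper": 1},
    {"travel": [0, 0, 0.75], "rot": [0, 0, 0], "gripper": 1},
    {"travel": [0, 0, 0.75], "rot": [0, 0, 0], "gripper": 1},
    {"travel": [0, 0, 0.75], "rot": [0, 0, 0], "gripper": 1},
    {"travel": [0, 0, 0.75], "rot": [0, 0, 0], "gripper": 1},
    {"travel": [0, 0, 0.7], "rot": [0, 0, 0], "gripper": 1},
    {"travel": [0, 0, 0.5], "rot": [0, 0, 0], "gripper": 1},
    {"travel": [0, 0, 0], "rot": [0, 0, 0], "gripper": 1},
    {"travel": [0, 0, 0], "rot": [0, 0, 0], "gripper": 1}
  ]
}}

```text
clock: 18.45
tcp_pos: [0.4309, -0.1288, 0.1007]
ee_rot: [[-0.091, -0.996, 0.001], [-0.996, 0.091, -0.005], [0.005, -0.001, -1.0]]
wrist_force: [-2.5, 2.0, 3.4]
gripper_width: 0.293
```

```bash
python3 -c "
from h import *;import plan
st=bot.state();print(w2d(st['tcp_pos']),st['wrist_force'])
x,y=d2w(-.06,.02);plan.go([x,y,.102],-95.5,10,1)" | cut -c1-400
```

```text
[-0.05921182 -0.0908748 ] [-2.46797129  2.03404374  3.36789135]
18.45 [ 0.4309 -0.1288  0.1007] per row mm 11.08856405868535 deg 0.04000102321102885
[{"travel": [-1.11, 0.0, -0.02], "rot": [-0.0, -0.0, 0.001], "gripper": 1}, {"travel": [-1.11, 0.0, -0.02], "rot": [-0.0, -0.0, 0.001], "gripper": 1}, {"travel": [-1.11, 0.0, -0.02], "rot": [-0.0, -0.0, 0.001], "gripper": 1}, {"travel": [-1.11, 0.0, -0.02], "rot": [-0.0, -0.0, 0.001], "gripper": 1}, {"travel": [-1.11, 0.0, -0.02], "rot": [-0.0, -0.0, 0.001], "gripper": 1}, {"travel": [-1.11, 0.0,
```

Call:
{"op": "carry_out", "data": {
  "motion": [
    {"travel": [-1.2, 0, -0.05], "rot": [0, 0, 0], "gripper": 1},
    {"travel": [-1.2, 0, 0], "rot": [0, 0, 0], "gripper": 1},
    {"travel": [-1.2, 0, 0], "rot": [0, 0, 0], "gripper": 1},
    {"travel": [-1.2, 0, 0], "rot": [0, 0, 0], "gripper": 1},
    {"travel": [-1.2, 0, 0], "rot": [0, 0, 0], "gripper": 1},
    {"travel": [-1.2, 0, 0], "rot": [0, 0, 0], "gripper": 1},
    {"travel": [-1.2, 0, 0], "rot": [0, 0, 0], "gripper": 1},
    {"travel": [-1.2, 0, 0], "rot": [0, 0, 0], "gripper": 1},
    {"travel": [-1.2, 0, 0], "rot": [0, 0, 0], "gripper": 1},
    {"travel": [-1.2, 0, 0], "rot": [0, 0, 0], "gripper": 1}
  ]
}}

```text
clock: 19.28
tcp_pos: [0.4445, -0.0085, 0.1007]
ee_rot: [[-0.09, -0.996, 0.004], [-0.996, 0.09, -0.011], [0.01, -0.005, -1.0]]
wrist_force: [-0.5, -2.0, 3.5]
gripper_width: 0.293
```

```bash
python3 -c "
from h import *;import plan
st=bot.state();print(w2d(st['tcp_pos']),st['wrist_force'])
x,y=d2w(-.06,.137);plan.go([x,y,.102],-95.5,9,1)" | cut -c1-400
```

```text
[-0.05720509  0.03020122] [-0.52081704 -1.97063443  3.4679568 ]
19.2833 [ 0.4445 -0.0085  0.1007] per row mm 11.871489506259788 deg 0.08094925431606352
[{"travel": [-1.19, 0.02, -0.03], "rot": [-0.001, -0.001, 0.001], "gripper": 1}, {"travel": [-1.19, 0.03, -0.03], "rot": [-0.001, -0.001, 0.001], "gripper": 1}, {"travel": [-1.19, 0.03, -0.02], "rot": [-0.001, -0.001, 0.001], "gripper": 1}, {"travel": [-1.19, 0.03, -0.02], "rot": [-0.001, -0.001, 0.001], "gripper": 1}, {"travel": [-1.19, 0.03, -0.02], "rot": [-0.001, -0.001, 0.001], "gripper": 1},
```

Call:
{"op": "carry_out", "data": {
  "motion": [
    {"travel": [-1.2, 0.03, -0.03], "rot": [-0.001, -0.001, 0.001], "gripper": 1},
    {"travel": [-1.2, 0.03, -0.03], "rot": [-0.001, -0.001, 0.001], "gripper": 1},
    {"travel": [-1.2, 0.03, -0.03], "rot": [-0.001, -0.001, 0.001], "gripper": 1},
    {"travel": [-1.2, 0.03, -0.02], "rot": [-0.001, -0.001, 0.001], "gripper": 1},
    {"travel": [-1.2, 0.03, -0.02], "rot": [-0.001, -0.001, 0.001], "gripper": 1},
    {"travel": [-1.2, 0.03, -0.02], "rot": [-0.001, -0.001, 0.001], "gripper": 1},
    {"travel": [-1.2, 0.03, 0], "rot": [-0.001, -0.001, 0.001], "gripper": 1},
    {"travel": [-1.2, 0.03, 0], "rot": [-0.001, -0.001, 0.001], "gripper": 1},
    {"travel": [-1.2, 0.03, 0], "rot": [0, 0, 0], "gripper": 1},
    {"travel": [0, 0, 0], "rot": [0, 0, 0], "gripper": 1}
  ]
}}

```text
clock: 20.12
tcp_pos: [0.4534, 0.1088, 0.1005]
ee_rot: [[-0.097, -0.995, -0.003], [-0.995, 0.097, -0.003], [0.003, 0.003, -1.0]]
wrist_force: [0.3, 0.2, -0.9]
gripper_width: 0.295
```

Call:
{"op": "carry_out", "data": {
  "motion": [
    {"travel": [0, 0, -2.5], "rot": [0, 0, 0], "gripper": 1},
    {"travel": [0, 0, -2.5], "rot": [0, 0, 0], "gripper": 1},
    {"travel": [0, 0, -2.5], "rot": [0, 0, 0], "gripper": 1},
    {"travel": [0, 0, -2.5], "rot": [0, 0, 0], "gripper": 1},
    {"travel": [0, 0, -2.5], "rot": [0, 0, 0], "gripper": 1},
    {"travel": [0, 0, -2.5], "rot": [0, 0, 0], "gripper": 1},
    {"travel": [0, 0, -2], "rot": [0, 0, 0], "gripper": 1},
    {"travel": [0, 0, 0], "rot": [0, 0, 0], "gripper": 1},
    {"travel": [0, 0, 0], "rot": [0, 0, 0], "gripper": 1},
    {"travel": [0, 0, 0], "rot": [0, 0, 0], "gripper": 1}
  ]
}}

```text
clock: 20.95
tcp_pos: [0.4514, 0.1141, 0.2745]
ee_rot: [[-0.094, -0.995, -0.011], [-0.996, 0.094, -0.003], [0.004, 0.01, -1.0]]
wrist_force: [0.1, 0.8, -1.6]
gripper_width: 0.292
```

```bash
cat > l.py <<'E'
from k import *
save(s,"pics/s4.png");im=cv2.imread("pics/s4.png")[130:330,170:400];cv2.imwrite("pics/s4.png",cv2.resize(im,None,fx=3,fy=3,interpolation=cv2.INTER_CUBIC))
for c in("top","side"):
  q=snap(c);np.savez(c+"_r.npz",**q)
  for n,z in(("rail_mid",.19),("bosshead",.172),("rail",0)):
    for m in models.mark_of(c,n): print(c,n,round(m["confidence"],2),np.round(m["centre"],1),at(q,m["centre"],z).round(3))
E
python3 l.py
```

```text
[-0.06207259  0.15282998] [ 0.13152853  0.76507296 -1.64174023] 0.29170885450452155
top scrap1_mid 0.55 [231. 192.] deck [0.129 0.378] tray [0.14  0.387]
top scrap0_mid 0.54 [304. 262.] deck [-0.045  0.152] tray [-0.039  0.155]
side scrap0_mid 0.66 [330. 288.] deck [-0.049  0.185] tray [-0.044  0.152]
top rail_mid 0.62 [341.5 158. ] [0.717 0.013 0.19 ]
top bosshead 0.64 [309.2 152. ] [0.739 0.098 0.172]
top rail 0.45 [470.2 333.5] [ 0.282 -0.35   0.   ]
side rail_mid 0.76 [220.3 201.4] [0.723 0.011 0.19 ]
side bosshead 0.58 [207.2 235.2] [0.735 0.104 0.172]
side bosshead 0.53 [309.8 294.1] [0.5   0.257 0.172]
side rail 0.64 [339.5 225.2] [ 0.453 -0.124  0.   ]
```

View pics/s4.png

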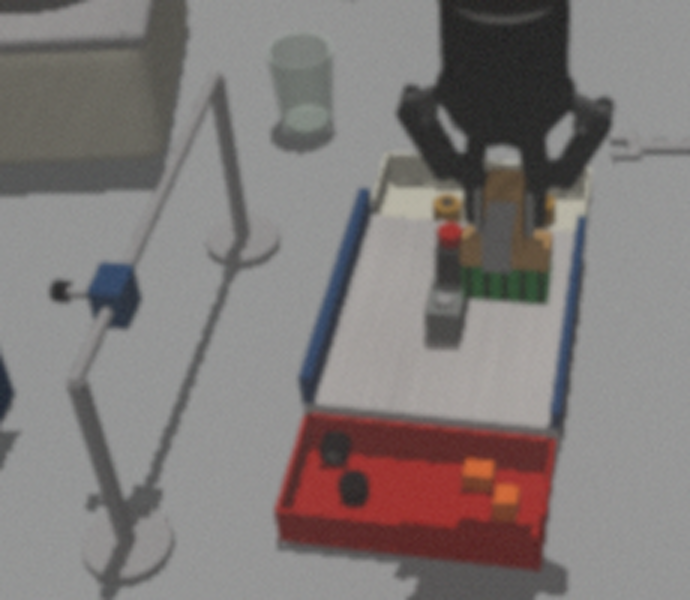

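```bash
cat > m.py <<'E'
from h import *
import plan,sys
def fit(c,h,lo,hi,N):
    pass
t=dict(np.load("top_r.npz"));s=dict(np.load("side_r.npz"))
A=at(t,(277,149),.19);B=at(t,(416,160),.19);C=at(s,(196,257.7),.19);D=at(s,(242.7,156),.19)
print("top",A,B,"side",C,D)
for P,Q in((A,B),(D,C)):
    d=P-Q;print("yaw",np.degrees(np.arctan2(-d[0],d[1])),"len",np.linalg.norm(d),"x at y=-.05",np.interp(-.05,sorted([P[1],Q[1]]),[z for _,z in sorted([(P[1],P[0]),(Q[1],Q[0])])]))
im=cv2.resize(t["image"][135:200,265:430,::-1],None,fx=4.8,fy=4.8,interpolation=cv2.INTER_CUBIC)
im2=cv2.resize(s["image"][145:285,180:260,::-1],None,fx=2.2,fy=2.2,interpolation=cv2.INTER_CUBIC)
o=np.zeros((320,800+im2.shape[1],3),np.uint8);o[:im.shape[0],:im.shape[1]]=im;o[:im2.shape[0],800:]=im2
cv2.imwrite("pics/rail.png",cv2.resize(im,None,fx=1,fy=1))
plan.go([.60,-.04,.30],-184,20,1,20)
E
python3 m.py
```

```text
top [0.73969559 0.1802197  0.19      ] [ 0.71376714 -0.17774391  0.19      ] side [0.73459436 0.18778925 0.19      ] [ 0.70418134 -0.17063309  0.19      ]
yaw -4.142882086577402 len 0.35890142805233805 x at y=-.05 0.7230200419396012
yaw 175.14992904203442 len 0.3597103403140614 x at y=-.05 0.714417353050903
21.65 [0.4514 0.1137 0.2746] per row mm 10.764346097226449 deg 4.4288154840594345
[{"travel": [0.7, -0.81, -0.13], "rot": [0.0, -0.001, 0.077], "gripper": 1}, {"travel": [0.63, -0.86, -0.13], "rot": [0.0, -0.001, 0.077], "gripper": 1}, {"travel": [0.56, -0.91, -0.13], "rot": [0.0, -0.001, 0.077], "gripper": 1}, {"travel": [0.49, -0.95, -0.13], "rot": [0.0, -0.001, 0.077], "gripper": 1}, {"travel": [0.42, -0.98, -0.13], "rot": [0.0, -0.001, 0.077], "gripper": 1}, {"travel": [0.34, -1.01, -0.13], "rot": [0.0, -0.001, 0.077], "gripper": 1}, {"travel": [0.26, -1.04, -0.13], "rot": [0.0, -0.001, 0.077], "gripper": 1}, {"travel": [0.18, -1.05, -0.13], "rot": [0.0, -0.001, 0.077], "gripper": 1}, {"travel": [0.1, -1.06, -0.13], "rot": [0.0, -0.001, 0.077], "gripper": 1}, {"travel": [0.01, -1.07, -0.13], "rot": [0.0, -0.001, 0.077], "gripper": 1}]
[{"travel": [-0.07, -1.07, -0.13], "rot": [0.0, -0.001, 0.077], "gripper": 1}, {"travel": [-0.15, -1.06, -0.13], "rot": [0.0, -0.001, 0.077], "gripper": 1}, {"travel": [-0.23, -1.04, -0.13], "rot": [0.0, -0.001, 0.077], "gripper": 1}, {"travel": [-0.31, -1.02, -0.13], "rot": [0.0, -0.001, 0.077], "gripper": 1}, {"travel": [-0.39, -0.99, -0.13], "rot": [0.0, -0.001, 0.077], "gripper": 1}, {"travel": [-0.47, -0.96, -0.13], "rot": [0.0, -0.001, 0.077], "gripper": 1}, {"travel": [-0.54, -0.92, -0.13], "rot": [0.0, -0.001, 0.077], "gripper": 1}, {"travel": [-0.61, -0.88, -0.13], "rot": [0.0, -0.001, 0.077], "gripper": 1}, {"travel": [-0.68, -0.83, -0.13], "rot": [0.0, -0.001, 0.077], "gripper": 1}, {"travel": [-0.74, -0.77, -0.13], "rot": [0.0, -0.001, 0.077], "gripper": 1}]
```

View pics/rail.png

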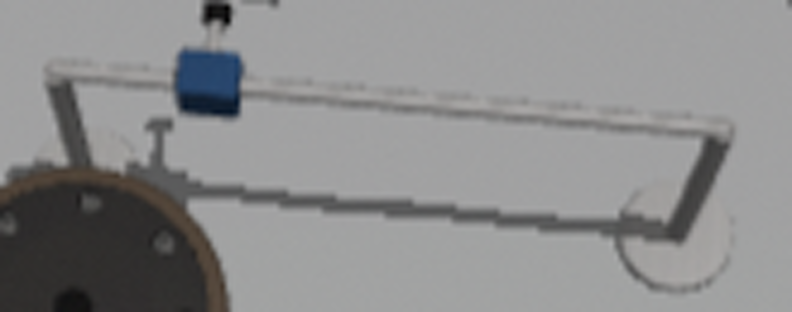

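Call:
{"op": "carry_out", "data": {
  "motion": [
    {"travel": [0.7, -0.8, -0.15], "rot": [0, -0.001, 0.077], "gripper": 1},
    {"travel": [0.6, -0.9, -0.15], "rot": [0, -0.001, 0.077], "gripper": 1},
    {"travel": [0.6, -0.9, -0.15], "rot": [0, -0.001, 0.077], "gripper": 1},
    {"travel": [0.5, -1.0, -0.15], "rot": [0, -0.001, 0.077], "gripper": 1},
    {"travel": [0.4, -1.0, -0.15], "rot": [0, -0.001, 0.077], "gripper": 1},
    {"travel": [0.3, -1.0, -0.15], "rot": [0, -0.001, 0.077], "gripper": 1},
    {"travel": [0.3, -1.0, -0.15], "rot": [0, -0.001, 0.077], "gripper": 1},
    {"travel": [0.2, -1.0, -0.15], "rot": [0, -0.001, 0.077], "gripper": 1},
    {"travel": [0.1, -1.1, -0.15], "rot": [0, -0.001, 0.077], "gripper": 1},
    {"travel": [0, -1.1, -0.15], "rot": [0, -0.001, 0.077], "gripper": 1}
  ]
}}

```text
clock: 22.48
tcp_pos: [0.5274, 0.0335, 0.2896]
ee_rot: [[-0.78, -0.625, -0.006], [-0.625, 0.78, 0.006], [0.0, 0.009, -1.0]]
wrist_force: [0.2, 0.6, -1.7]
gripper_width: 0.299
```

Call:
{"op": "carry_out", "data": {
  "motion": [
    {"travel": [-0.1, -1.1, -0.15], "rot": [0, -0.001, 0.077], "gripper": 1},
    {"travel": [-0.1, -1.1, -0.15], "rot": [0, -0.001, 0.077], "gripper": 1},
    {"travel": [-0.2, -1.0, -0.15], "rot": [0, -0.001, 0.077], "gripper": 1},
    {"travel": [-0.3, -1.0, -0.15], "rot": [0, -0.001, 0.077], "gripper": 1},
    {"travel": [-0.4, -1.0, -0.15], "rot": [0, -0.001, 0.077], "gripper": 1},
    {"travel": [-0.5, -1.0, -0.15], "rot": [0, -0.001, 0.077], "gripper": 1},
    {"travel": [-0.5, -0.9, -0.15], "rot": [0, -0.001, 0.077], "gripper": 1},
    {"travel": [-0.6, -0.9, -0.15], "rot": [0, -0.001, 0.077], "gripper": 1},
    {"travel": [-0.7, -0.8, -0.15], "rot": [0, -0.001, 0.077], "gripper": 1},
    {"travel": [-0.7, -0.8, -0.15], "rot": [0, -0.001, 0.077], "gripper": 1}
  ]
}}

```text
clock: 23.32
tcp_pos: [0.6013, -0.052, 0.3034]
ee_rot: [[-0.991, 0.135, 0.002], [0.135, 0.991, 0.009], [-0.001, 0.009, -1.0]]
wrist_force: [-0.3, 0.6, -1.4]
gripper_width: 0.302
```

```bash
cat > hang.py <<'E'
from h import *
import plan,sys
def target(back,bx=.029,th=30,y=-.05,rx=.716,dz=0):
    t=np.radians(th);c,s=np.cos(t),np.sin(t)
    X=-bx*c+.0235*s-back*s; Z=.19+dz-bx*s-.0235*c+back*c
    return [rx+X*np.cos(np.radians(-4.7)),y+X*np.sin(np.radians(-4.7)),Z]
if __name__=="__main__":
    b,n=float(sys.argv[1]),int(sys.argv[2]); kw=eval(sys.argv[3]) if len(sys.argv)>3 else {}
    tot=10*-(-n//10); T=target(b,**kw);print(T);plan.go(T,-184.7,n,1,tot,-kw.get("th",30))
E
python3 hang.py .10 10
```

```text
[np.float64(0.6528483343891831), np.float64(-0.044807987974267986), np.float64(0.2417509433895096)]
23.3167 [ 0.6013 -0.052   0.3034] per row mm 8.070197635960579 deg 3.007162667048891
[{"travel": [-0.5, 0.14, 0.62], "rot": [-0.001, -0.052, -0.005], "gripper": 1}, {"travel": [-0.47, 0.13, 0.64], "rot": [-0.001, -0.052, -0.005], "gripper": 1}, {"travel": [-0.43, 0.13, 0.67], "rot": [-0.001, -0.052, -0.005], "gripper": 1}, {"travel": [-0.4, 0.13, 0.69], "rot": [-0.001, -0.052, -0.005], "gripper": 1}, {"travel": [-0.36, 0.12, 0.71], "rot": [-0.001, -0.052, -0.005], "gripper": 1}, {"travel": [-0.33, 0.12, 0.73], "rot": [-0.001, -0.052, -0.005], "gripper": 1}, {"travel": [-0.29, 0.12, 0.74], "rot": [-0.001, -0.052, -0.005], "gripper": 1}, {"travel": [-0.25, 0.12, 0.76], "rot": [-0.001, -0.052, -0.005], "gripper": 1}, {"travel": [-0.21, 0.12, 0.77], "rot": [-0.001, -0.052, -0.005], "gripper": 1}, {"travel": [-0.17, 0.12, 0.78], "rot": [-0.001, -0.052, -0.005], "gripper": 1}]
```

Call:
{"op": "carry_out", "data": {
  "motion": [
    {"travel": [-0.5, 0.14, 0.6], "rot": [-0.001, -0.052, -0.005], "gripper": 1},
    {"travel": [-0.47, 0.13, 0.6], "rot": [-0.001, -0.052, -0.005], "gripper": 1},
    {"travel": [-0.43, 0.13, 0.65], "rot": [-0.001, -0.052, -0.005], "gripper": 1},
    {"travel": [-0.4, 0.13, 0.7], "rot": [-0.001, -0.052, -0.005], "gripper": 1},
    {"travel": [-0.36, 0.12, 0.7], "rot": [-0.001, -0.052, -0.005], "gripper": 1},
    {"travel": [-0.33, 0.12, 0.7], "rot": [-0.001, -0.052, -0.005], "gripper": 1},
    {"travel": [-0.29, 0.12, 0.75], "rot": [-0.001, -0.052, -0.005], "gripper": 1},
    {"travel": [-0.25, 0.12, 0.75], "rot": [-0.001, -0.052, -0.005], "gripper": 1},
    {"travel": [-0.21, 0.12, 0.75], "rot": [-0.001, -0.052, -0.005], "gripper": 1},
    {"travel": [-0.17, 0.12, 0.75], "rot": [-0.001, -0.052, -0.005], "gripper": 1}
  ]
}}

```text
clock: 24.15
tcp_pos: [0.6596, -0.0442, 0.2434]
ee_rot: [[-0.851, 0.088, 0.517], [0.08, 0.996, -0.037], [-0.518, 0.01, -0.855]]
wrist_force: [1.7, -2.8, 0.4]
gripper_width: 0.296
```

```bash
cat > n.py <<'E'
from h import *
a=snap("wrist");b=snap("side");np.savez("w_h.npz",**a)
o=np.zeros((480,800,3),np.uint8);o[:,:480]=a["image"][:,80:560,::-1]
im=cv2.resize(b["image"][130:290,170:277,::-1],None,fx=3,fy=3,interpolation=cv2.INTER_CUBIC);o[:480,480:480+min(320,im.shape[1])]=im[:480,:320]
cv2.imwrite("pics/h1.png",o)
print(bot.state()["clock"])
E
python3 n.py; python3 hang.py .09 5
```

```text
24.25
[np.float64(0.6578315213232733), np.float64(-0.04521768051741819), np.float64(0.23309068935166516)]
24.25 [ 0.6552 -0.0467  0.2386] per row mm 1.2589722765882594 deg 0.1768916867594164
[{"travel": [0.01, 0.03, 0.12], "rot": [0.0, 0.003, -0.002], "gripper": 1}, {"travel": [0.01, 0.03, 0.12], "rot": [0.0, 0.003, -0.002], "gripper": 1}, {"travel": [0.01, 0.03, 0.12], "rot": [0.0, 0.003, -0.002], "gripper": 1}, {"travel": [0.01, 0.03, 0.12], "rot": [0.0, 0.003, -0.002], "gripper": 1}, {"travel": [0.01, 0.03, 0.12], "rot": [0.0, 0.003, -0.002], "gripper": 1}, {"travel": [0, 0, 0], "rot": [0, 0, 0], "gripper": 1}, {"travel": [0, 0, 0], "rot": [0, 0, 0], "gripper": 1}, {"travel": [0, 0, 0], "rot": [0, 0, 0], "gripper": 1}, {"travel": [0, 0, 0], "rot": [0, 0, 0], "gripper": 1}, {"travel": [0, 0, 0], "rot": [0, 0, 0], "gripper": 1}]
```

View pics/h1.png

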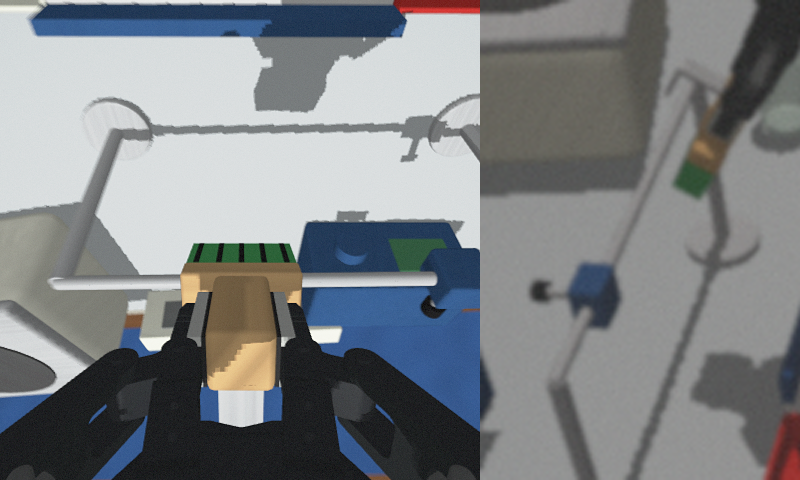

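```bash
cat > r.py <<'E'
from h import *
s=dict(np.load("w_h.npz"));im=s["image"].astype(int)
for c in(160,190,220,240,390,400,430,460,490):
    g=im[262:300,c].sum(1)//3; print(c,[int(v) for v in g[4:34]]) if c in(220,430) else 0
for px in((140,284),(220,282.5),(430,280),(500,279)): print(at(s,px,.19).round(4))
# predicted brush grip top far corner check
st=bot.state();p=np.array(st["tcp_pos"]);R=np.array(st["ee_rot"])
for q in((-.013,.013,.095),(-.013,-.013,.095),(-.012,.029,0),(-.013,.03,.045)):
    w=p+R@np.array([-q[0],q[1],-(q[2]-.0555)]); print(q,proj(s,w).round(1)-[80,0])
E
python3 r.py
```

```text
220 [221, 222, 219, 220, 221, 221, 221, 226, 206, 99, 113, 120, 130, 147, 162, 180, 194, 204, 220, 228, 223, 221, 208, 145, 123, 123, 126, 124, 124, 123]
430 [58, 56, 55, 56, 60, 57, 85, 109, 117, 123, 135, 154, 170, 187, 195, 204, 208, 215, 216, 220, 184, 75, 84, 97, 97, 102, 104, 105, 103, 102]
[ 0.7099 -0.1749  0.19  ]
[ 0.7137 -0.1192  0.19  ]
[0.7254 0.0263 0.19  ]
[0.7291 0.0747 0.19  ]
(-0.013, 0.013, 0.095) [271.8 318.9]
(-0.013, -0.013, 0.095) [196.4 319.2]
(-0.012, 0.029, 0) [284.4 232.6]
(-0.013, 0.03, 0.045) [298.  260.9]
```

```bash
python3 hang.py .045 9 'dict(rx=.718)'
```

```text
[np.float64(0.6822558625266791), np.float64(-0.04706129696159411), np.float64(0.19411954618136543)]
24.25 [ 0.6552 -0.0467  0.2386] per row mm 5.786856538629493 deg 0.0982731593107869
[{"travel": [-0.0, 0.02, 0.58], "rot": [0.0, 0.001, -0.001], "gripper": 1}, {"travel": [-0.01, 0.02, 0.58], "rot": [0.0, 0.001, -0.001], "gripper": 1}, {"travel": [-0.01, 0.02, 0.58], "rot": [0.0, 0.001, -0.001], "gripper": 1}, {"travel": [-0.01, 0.02, 0.58], "rot": [0.0, 0.001, -0.001], "gripper": 1}, {"travel": [-0.01, 0.02, 0.58], "rot": [0.0, 0.001, -0.001], "gripper": 1}, {"travel": [-0.01, 0.02, 0.58], "rot": [0.0, 0.001, -0.001], "gripper": 1}, {"travel": [-0.01, 0.02, 0.58], "rot": [0.0, 0.001, -0.001], "gripper": 1}, {"travel": [-0.01, 0.02, 0.58], "rot": [0.0, 0.001, -0.001], "gripper": 1}, {"travel": [-0.01, 0.02, 0.58], "rot": [0.0, 0.001, -0.001], "gripper": 1}, {"travel": [0, 0, 0], "rot": [0, 0, 0], "gripper": 1}]
```

Call:
{"op": "carry_out", "data": {
  "motion": [
    {"travel": [-0.01, 0.02, 0.58], "rot": [0, 0.001, -0.001], "gripper": 1},
    {"travel": [-0.01, 0.02, 0.58], "rot": [0, 0.001, -0.001], "gripper": 1},
    {"travel": [-0.01, 0.02, 0.58], "rot": [0, 0.001, -0.001], "gripper": 1},
    {"travel": [-0.01, 0.02, 0.58], "rot": [0, 0.001, -0.001], "gripper": 1},
    {"travel": [-0.01, 0.02, 0.58], "rot": [0, 0.001, -0.001], "gripper": 1},
    {"travel": [-0.01, 0.02, 0.58], "rot": [0, 0.001, -0.001], "gripper": 1},
    {"travel": [-0.01, 0.02, 0.58], "rot": [0, 0.001, -0.001], "gripper": 1},
    {"travel": [-0.01, 0.02, 0.5], "rot": [0, 0.001, -0.001], "gripper": 1},
    {"travel": [0, 0, 0], "rot": [0, 0, 0], "gripper": 1},
    {"travel": [0, 0, 0], "rot": [0, 0, 0], "gripper": 1}
  ]
}}

```text
clock: 25.08
tcp_pos: [0.6877, -0.0487, 0.2003]
ee_rot: [[-0.86, 0.086, 0.502], [0.075, 0.996, -0.043], [-0.504, 0.001, -0.864]]
wrist_force: [0.0, -0.3, -1.2]
gripper_width: 0.3
```

```bash
python3 hang.py .003 9 'dict(rx=.718)'|cut -c1-500; cat > n2.py <<'E'
from h import *
a=snap("wrist");b=snap("side");np.savez("w_h.npz",**a);save(a,"pics/raw.png")
print(bot.state()["clock"],bot.state()["wrist_force"])
o=np.zeros((480,800,3),np.uint8);o[:,:480]=a["image"][:,80:560,::-1]
im=cv2.resize(b["image"][140:240,200:264,::-1],None,fx=4.8,fy=4.8,interpolation=cv2.INTER_CUBIC);o[:480,480:480+im.shape[1]]=im[:,:320]
import sys;cv2.imwrite(f"pics/{sys.argv[1]}.png",o)
E
python3 n2.py h2
```

```text
[np.float64(0.7031852476498579), np.float64(-0.04878200564282497), np.float64(0.15774647922241902)]
25.0833 [ 0.6877 -0.0487  0.2003] per row mm 5.031711767344846 deg 0.04221909714496919
[{"travel": [0.09, 0.01, 0.49], "rot": [-0.0, 0.001, -0.0], "gripper": 1}, {"travel": [0.09, 0.01, 0.49], "rot": [-0.0, 0.001, -0.0], "gripper": 1}, {"travel": [0.09, 0.01, 0.49], "rot": [-0.0, 0.001, -0.0], "gripper": 1}, {"travel": [0.09, 0.01, 0.5], "rot": [-0.0, 0.001, -0.0], "gripper": 1}, {"travel": [0.09, 0.01, 0.5], "rot": [-0.0, 0.001, -0.0], "gripper": 1}, {"travel": [0.09, 0.01, 0.5], "rot": [-0.0, 0.001, -0.0], "gripper": 1}, {"travel": [0.09, 0.01, 0.5], "rot": [-0.0, 0.001, -0.0], 
25.1833 [-0.22222782 -0.04316487 -0.71175891]
```

View pics/h2.png

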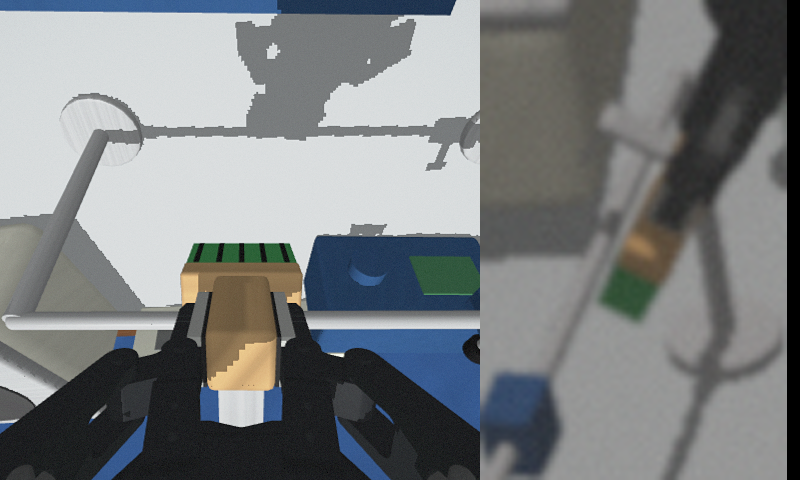

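```bash
python3 - <<'E'
from h import *
s=dict(np.load("w_h.npz"));st=bot.state();p=np.array(st["tcp_pos"]);R=np.array(st["ee_rot"])
print(p)
im=s["image"].astype(int)
print([int(v) for v in im[306:336,220].sum(1)//3],[int(v) for v in im[306:336,480].sum(1)//3])
a,b=at(s,(220,320.5),.19),at(s,(480,319.5),.19)
m=a+(b-a)*(p[1]-.003-a[1])/(b[1]-a[1]);q=R.T@(m-p);print(a,b,m,"brush frame",-q[0],q[1],.0555-q[2])
E
python3 hang.py .003 9 'dict(rx=.718)'|cut -c1-200
```

```text
[ 0.68761377 -0.04854156  0.20070086]
[124, 121, 123, 127, 125, 107, 103, 110, 115, 117, 121, 137, 150, 162, 173, 188, 193, 200, 220, 227, 220, 219, 218, 207, 147, 148, 155, 152, 154, 151] [61, 53, 55, 61, 76, 106, 109, 112, 115, 121, 134, 147, 157, 167, 180, 187, 194, 202, 206, 209, 216, 220, 205, 113, 98, 101, 106, 100, 99, 99]
[ 0.71400452 -0.10723985  0.19      ] [0.72513024 0.0354401  0.19      ] [ 0.71834769 -0.05154156  0.19      ] brush frame 0.021259692744186827 -0.00034817944286289675 0.03068092932834557
[np.float64(0.7031852476498579), np.float64(-0.04878200564282497), np.float64(0.15774647922241902)]
25.1833 [ 0.6876 -0.0485  0.2007] per row mm 5.076705023588559 deg 0.04457207636539227
[{"travel": [0.09, 0.01, 0.5], "rot": [-0.0, 0.001, -0.0], "gripper": 1}, {"travel": [0.09, 0.01, 0.5], "rot": [-0.0, 0.001, -0.0], "gripper": 1}, {"travel": [0.09, 0.01, 0.5], "rot": [-0.0, 0.001, -0
```

Call:
{"op": "carry_out", "data": {
  "motion": [
    {"travel": [0.15, 0.01, 0.5], "rot": [0, 0.001, 0], "gripper": 1},
    {"travel": [0.15, 0.01, 0.5], "rot": [0, 0.001, 0], "gripper": 1},
    {"travel": [0.15, 0.01, 0.5], "rot": [0, 0.001, 0], "gripper": 1},
    {"travel": [0.15, 0.01, 0.5], "rot": [0, 0.001, 0], "gripper": 1},
    {"travel": [0.1, 0.01, 0.5], "rot": [0, 0, 0], "gripper": 1},
    {"travel": [0.1, 0.01, 0.5], "rot": [0, 0, 0], "gripper": 1},
    {"travel": [0, 0, 0.5], "rot": [0, 0, 0], "gripper": 1},
    {"travel": [0, 0, 0.4], "rot": [0, 0, 0], "gripper": 1},
    {"travel": [0, 0, 0], "rot": [0, 0, 0], "gripper": 1},
    {"travel": [0, 0, 0], "rot": [0, 0, 0], "gripper": 1}
  ]
}}

```text
clock: 26.02
tcp_pos: [0.7017, -0.0455, 0.1679]
ee_rot: [[-0.858, 0.08, 0.507], [0.07, 0.997, -0.038], [-0.508, 0.003, -0.861]]
wrist_force: [-0.5, -0.7, -0.9]
gripper_width: 0.297
```

```bash
python3 hang.py 0 5 'dict(rx=.718)'|cut -c1-300;python3 n2.py h3
```

```text
[np.float64(0.7046802037300849), np.float64(-0.04890491340577003), np.float64(0.1551484030110657)]
26.0167 [ 0.7017 -0.0455  0.1679] per row mm 2.6996379258969223 deg 0.11505630910249211
[{"travel": [0.07, -0.06, 0.25], "rot": [0.001, 0.002, 0.0], "gripper": 1}, {"travel": [0.07, -0.06, 0.25], "rot": [0.001, 0.002, 0.0], "gripper": 1}, {"travel": [0.07, -0.06, 0.25], "rot": [0.001, 0.002, 0.0], "gripper": 1}, {"travel": [0.07, -0.06, 0.25], "rot": [0.001, 0.002, 0.0], "gripper": 1},
26.1167 [ 0.70161668 -0.48822798 -1.01587352]
```

Call:
{"op": "carry_out", "data": {
  "motion": [
    {"travel": [0.08, -0.02, 0.3], "rot": [0.001, 0.002, 0], "gripper": 1},
    {"travel": [0.08, -0.02, 0.3], "rot": [0.001, 0.002, 0], "gripper": 1},
    {"travel": [0.08, 0, 0.3], "rot": [0, 0.002, 0], "gripper": 1},
    {"travel": [0.08, 0, 0.2], "rot": [0, 0.001, 0], "gripper": 1},
    {"travel": [0, 0, 0.1], "rot": [0, 0, 0], "gripper": 1},
    {"travel": [0, 0, 0], "rot": [0, 0, 0], "gripper": 1},
    {"travel": [0, 0, 0], "rot": [0, 0, 0], "gripper": 1},
    {"travel": [0, 0, 0], "rot": [0, 0, 0], "gripper": 1},
    {"travel": [0, 0, 0], "rot": [0, 0, 0], "gripper": 1},
    {"travel": [0, 0, 0], "rot": [0, 0, 0], "gripper": 1}
  ]
}}

```text
clock: 26.95
tcp_pos: [0.7074, -0.0442, 0.1609]
ee_rot: [[-0.862, 0.081, 0.5], [0.073, 0.997, -0.037], [-0.502, 0.005, -0.865]]
wrist_force: [0.0, -0.3, -0.7]
gripper_width: 0.296
```

```bash
python3 hang.py 0 5 'dict(rx=.718)'|cut -c1-300;python3 n2.py h3
```

```text
[np.float64(0.7046802037300849), np.float64(-0.04890491340577003), np.float64(0.1551484030110657)]
26.95 [ 0.7074 -0.0442  0.1609] per row mm 1.5855233713456633 deg 0.05973043049974393
[{"travel": [0.1, -0.1, 0.08], "rot": [0.001, 0.0, -0.0], "gripper": 1}, {"travel": [0.1, -0.1, 0.08], "rot": [0.001, 0.0, -0.0], "gripper": 1}, {"travel": [0.1, -0.1, 0.08], "rot": [0.001, 0.0, -0.0], "gripper": 1}, {"travel": [0.1, -0.1, 0.08], "rot": [0.001, 0.0, -0.0], "gripper": 1}, {"travel": 
27.05 [-0.32147434  0.00469777 -1.63339406]
```

View pics/h3.png

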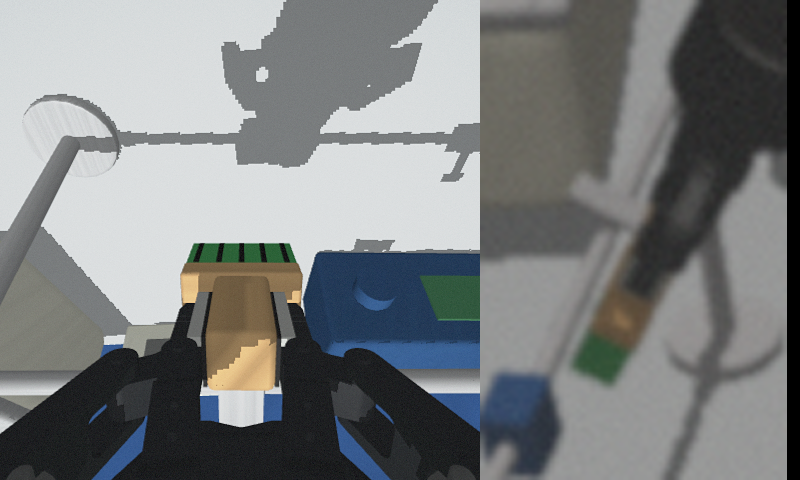

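Call:
{"op": "carry_out", "data": {
  "motion": [
    {"travel": [0.1, 0, 0.15], "rot": [0, 0, 0], "gripper": 1},
    {"travel": [0.1, 0, 0.15], "rot": [0, 0, 0], "gripper": 1},
    {"travel": [0.1, 0, 0.15], "rot": [0, 0, 0], "gripper": 1},
    {"travel": [0.1, 0, 0.15], "rot": [0, 0, 0], "gripper": 1},
    {"travel": [0, 0, 0.1], "rot": [0, 0, 0], "gripper": 1},
    {"travel": [0, 0, 0.1], "rot": [0, 0, 0], "gripper": 1},
    {"travel": [0, 0, 0], "rot": [0, 0, 0], "gripper": 1},
    {"travel": [0, 0, 0], "rot": [0, 0, 0], "gripper": 1},
    {"travel": [0, 0, 0], "rot": [0, 0, 0], "gripper": 1},
    {"travel": [0, 0, 0], "rot": [0, 0, 0], "gripper": 1}
  ]
}}

```text
clock: 27.88
tcp_pos: [0.7075, -0.0446, 0.1565]
ee_rot: [[-0.865, 0.081, 0.495], [0.073, 0.997, -0.035], [-0.497, 0.006, -0.868]]
wrist_force: [-0.5, 0.3, -1.5]
gripper_width: 0.293
```

```bash
python3 hang.py 0 5 'dict(rx=.718)'|cut -c1-200;python3 - <<'E'
from h import *
s=snap("wrist");st=bot.state();p=np.array(st["tcp_pos"]);R=np.array(st["ee_rot"]);print(st["wrist_force"])
im=s["image"].astype(int);E
E
python3 - <<'E'
from h import *
s=snap("wrist");st=bot.state();p=np.array(st["tcp_pos"]);R=np.array(st["ee_rot"]);print(st["wrist_force"])
im=s["image"].astype(int);print([int(v) for v in im[365:425,130].sum(1)//3],[int(v) for v in im[365:425,535].sum(1)//3])
E
```

```text
[np.float64(0.7046802037300849), np.float64(-0.04890491340577003), np.float64(0.1551484030110657)]
27.8833 [ 0.7075 -0.0446  0.1565] per row mm 1.0628075828032422 deg 0.07990025518644979
[{"travel": [0.06, -0.09, -0.0], "rot": [0.001, -0.001, -0.0], "gripper": 1}, {"travel": [0.06, -0.09, -0.0], "rot": [0.001, -0.001, -0.0], "gripper": 1}, {"travel": [0.06, -0.09, -0.0], "rot": [0.001
[ 0.03366202 -0.43698289 -1.37268537]
[-1.14221917 -0.1730938  -1.03496334]
[119, 120, 121, 120, 120, 120, 122, 117, 120, 121, 122, 123, 120, 121, 122, 119, 95, 98, 100, 106, 108, 113, 112, 114, 119, 127, 134, 149, 154, 159, 110, 50, 23, 29, 31, 31, 33, 24, 30, 30, 21, 27, 26, 37, 32, 29, 32, 36, 25, 23, 31, 25, 31, 28, 34, 29, 29, 33, 25, 26] [101, 102, 101, 98, 101, 103, 100, 101, 100, 102, 97, 101, 97, 100, 94, 94, 101, 107, 105, 109, 115, 115, 119, 128, 139, 146, 154, 162, 168, 175, 184, 188, 194, 201, 207, 210, 210, 220, 212, 105, 89, 93, 93, 90, 93, 88, 92, 88, 66, 23, 28, 29, 26, 32, 31, 26, 33, 31, 21, 30]Traceback (most recent call last):
  File "<stdin>", line 3, in <module>
NameError: name 'E' is not defined
```

Call:
{"op": "carry_out", "data": {
  "motion": [
    {"travel": [0.08, 0, 0.13], "rot": [0, 0, 0], "gripper": 1},
    {"travel": [0.08, 0, 0.13], "rot": [0, 0, 0], "gripper": 1},
    {"travel": [0.08, 0, 0.13], "rot": [0, 0, 0], "gripper": 1},
    {"travel": [0, 0, 0.1], "rot": [0, 0, 0], "gripper": 1},
    {"travel": [0, 0, 0], "rot": [0, 0, 0], "gripper": 1},
    {"travel": [0, 0, 0], "rot": [0, 0, 0], "gripper": 1},
    {"travel": [0, 0, 0], "rot": [0, 0, 0], "gripper": 1},
    {"travel": [0, 0, 0], "rot": [0, 0, 0], "gripper": 1},
    {"travel": [0, 0, 0], "rot": [0, 0, 0], "gripper": 1},
    {"travel": [0, 0, 0], "rot": [0, 0, 0], "gripper": 1}
  ]
}}

```text
clock: 28.82
tcp_pos: [0.7077, -0.0446, 0.1563]
ee_rot: [[-0.865, 0.08, 0.495], [0.072, 0.997, -0.034], [-0.496, 0.006, -0.868]]
wrist_force: [-4.1, -0.1, 2.7]
gripper_width: 0.298
```

```bash
python3 - <<'E'
from h import *
s=snap("wrist");st=bot.state();p=np.array(st["tcp_pos"]);R=np.array(st["ee_rot"]);print(p,st["wrist_force"])
im=s["image"].astype(int);g=im[360:440,535].sum(1)//3;print([int(v) for v in g])
a=at(s,(535,395),.19);a+= (p[1]-.003-a[1])*np.array([.082,1,0]);q=R.T@(a-p);print("if row 395: brush frame",-q[0],q[1],.0555-q[2])
E
```

```text
[ 0.70766652 -0.04463272  0.15629537] [-3.28595604 -0.42118906  1.62769977]
[102, 102, 98, 99, 106, 105, 102, 100, 101, 102, 101, 101, 101, 101, 101, 103, 102, 100, 102, 90, 97, 99, 99, 105, 109, 112, 118, 120, 124, 137, 143, 150, 156, 169, 173, 184, 185, 193, 199, 204, 207, 209, 218, 212, 136, 90, 90, 92, 90, 93, 94, 94, 89, 58, 18, 33, 29, 22, 28, 26, 33, 30, 30, 31, 29, 27, 25, 28, 27, 29, 29, 29, 24, 27, 33, 33, 34, 28, 31, 26]
if row 395: brush frame 0.030036028911852395 -0.0015759430183450243 0.07716201654639557
```

Call:
{"op": "carry_out", "data": {
  "motion": [
    {"travel": [0, 0, 0], "rot": [0, 0, 0], "gripper": 0.2},
    {"travel": [0, 0, 0], "rot": [0, 0, 0], "gripper": 0},
    {"travel": [0, 0, 0], "rot": [0, 0, 0], "gripper": -0.3},
    {"travel": [0, 0, 0], "rot": [0, 0, 0], "gripper": -0.6},
    {"travel": [0, 0, 0], "rot": [0, 0, 0], "gripper": -1},
    {"travel": [0, 0, 0], "rot": [0, 0, 0], "gripper": -1},
    {"travel": [0, 0, 0], "rot": [0, 0, 0], "gripper": -1},
    {"travel": [0, 0, 0], "rot": [0, 0, 0], "gripper": -1},
    {"travel": [0, 0, 0], "rot": [0, 0, 0], "gripper": -1},
    {"travel": [0, 0, 0], "rot": [0, 0, 0], "gripper": -1}
  ]
}}

```text
clock: 29.7
tcp_pos: [0.7091, -0.0446, 0.1571]
ee_rot: [[-0.864, 0.08, 0.497], [0.072, 0.997, -0.034], [-0.498, 0.006, -0.867]]
wrist_force: [-0.1, 0.3, 0.3]
gripper_width: 0.998
```

```bash
python3 n2.py h4
```

```text
29.8 [-0.30975588  0.38209621 -0.30115566]
```

View pics/h4.png

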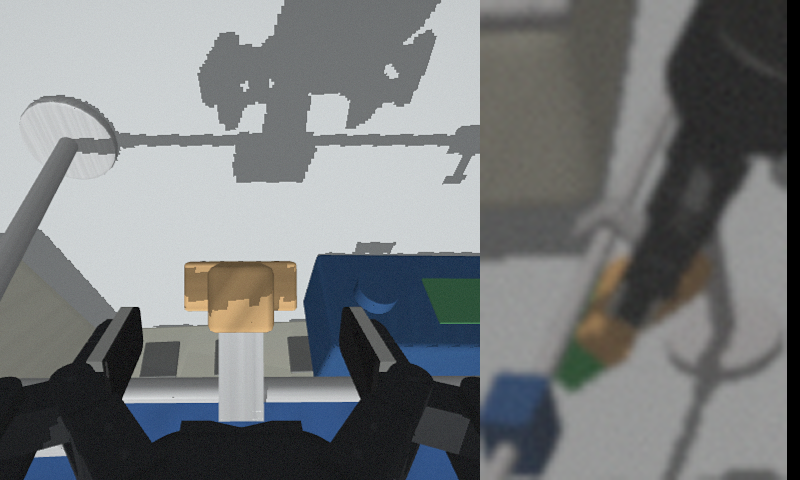

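Call:
{"op": "carry_out", "data": {
  "motion": [
    {"travel": [0, 0, -0.8], "rot": [0, 0, 0], "gripper": -1},
    {"travel": [0, 0, -0.8], "rot": [0, 0, 0], "gripper": -1},
    {"travel": [0, 0, -1], "rot": [0, 0, 0], "gripper": -1},
    {"travel": [0, 0, -1], "rot": [0, 0, 0], "gripper": -1},
    {"travel": [0, 0, -1.5], "rot": [0, 0, 0], "gripper": -1},
    {"travel": [0, 0, -1.5], "rot": [0, 0, 0], "gripper": -1},
    {"travel": [0, 0, -1.5], "rot": [0, 0, 0], "gripper": -1},
    {"travel": [0, 0, -1.5], "rot": [0, 0, 0], "gripper": -1},
    {"travel": [0, 0, -2], "rot": [0, 0, 0], "gripper": -1},
    {"travel": [0, 0, -2], "rot": [0, 0, 0], "gripper": -1}
  ]
}}

```text
clock: 30.63
tcp_pos: [0.6425, -0.0407, 0.2697]
ee_rot: [[-0.868, 0.078, 0.49], [0.07, 0.997, -0.036], [-0.491, 0.003, -0.871]]
wrist_force: [0.8, 0.5, 0.7]
gripper_width: 0.999
```

Call:
{"op": "carry_out", "data": {
  "motion": [
    {"travel": [0, 0, -2], "rot": [0, 0, 0], "gripper": -1},
    {"travel": [0, 0, -2], "rot": [0, 0, 0], "gripper": -1},
    {"travel": [0, 0, -1], "rot": [0, 0, 0], "gripper": -1},
    {"travel": [0, 0, 0], "rot": [0, 0, 0], "gripper": -1},
    {"travel": [0, 0, 0], "rot": [0, 0, 0], "gripper": -1},
    {"travel": [0, 0, 0], "rot": [0, 0, 0], "gripper": -1},
    {"travel": [0, 0, 0], "rot": [0, 0, 0], "gripper": -1},
    {"travel": [0, 0, 0], "rot": [0, 0, 0], "gripper": -1},
    {"travel": [0, 0, 0], "rot": [0, 0, 0], "gripper": -1},
    {"travel": [0, 0, 0], "rot": [0, 0, 0], "gripper": -1}
  ]
}}

```text
clock: 31.47
tcp_pos: [0.6158, -0.0383, 0.3162]
ee_rot: [[-0.867, 0.078, 0.491], [0.071, 0.997, -0.034], [-0.493, 0.006, -0.87]]
wrist_force: [0.1, 0.8, 0.1]
gripper_width: 0.998
```

```bash
python3 - <<'E'
from h import *
a=snap("side");b=snap("wrist")
m=models.mark_of("side","brush_hook");print([(round(x["confidence"],2),np.round(x["centre"],1),at(a,x["centre"],.2).round(3)) for x in m[:2]])
a2=snap("side");print("motion between frames",np.abs(a["image"].astype(int)-a2["image"])[140:290,180:280].mean())
st=bot.state();print(st["clock"],st["tcp_pos"],st["wrist_force"])
o=np.zeros((480,800,3),np.uint8)
o[:,:480]=cv2.resize(a2["image"][130:330,170:370,::-1],(480,480),interpolation=cv2.INTER_CUBIC);o[:240,480:]=cv2.resize(b["image"][...,::-1],(320,240))
cv2.imwrite("pics/end.png",o)
E
```

```text
[(0.85, array([230.5, 188.2]), array([ 0.705, -0.025,  0.2  ])), (0.28, array([340.7, 294.4]), array([0.441, 0.278, 0.2  ]))]
motion between frames 1.5521333333333334
31.6667 [ 0.61590122 -0.03818784  0.31689459] [-0.26621929 -0.32236897 -0.43227709]
```

View pics/end.png

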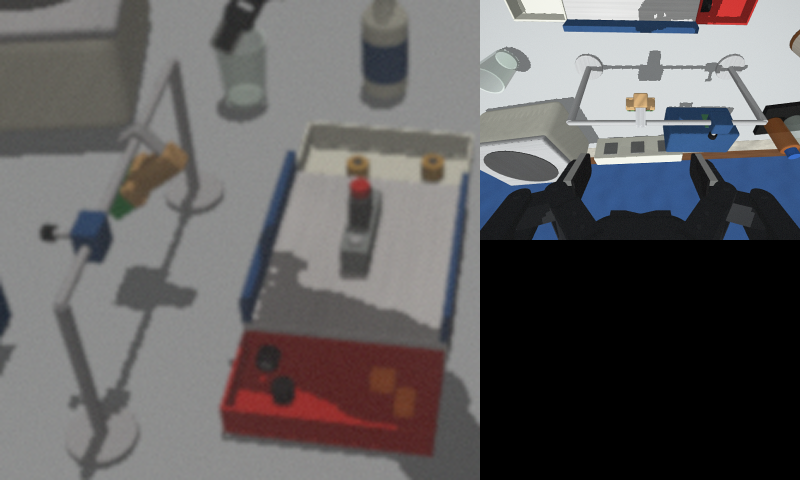

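Call:
{"op": "carry_out", "data": {
  "motion": [
    {"travel": [0, 0, 0], "rot": [0, 0, 0], "gripper": -1},
    {"travel": [0, 0, 0], "rot": [0, 0, 0], "gripper": -1},
    {"travel": [0, 0, 0], "rot": [0, 0, 0], "gripper": -1},
    {"travel": [0, 0, 0], "rot": [0, 0, 0], "gripper": -1},
    {"travel": [0, 0, 0], "rot": [0, 0, 0], "gripper": -1},
    {"travel": [0, 0, 0], "rot": [0, 0, 0], "gripper": -1},
    {"travel": [0, 0, 0], "rot": [0, 0, 0], "gripper": -1},
    {"travel": [0, 0, 0], "rot": [0, 0, 0], "gripper": -1},
    {"travel": [0, 0, 0], "rot": [0, 0, 0], "gripper": -1},
    {"travel": [0, 0, 0], "rot": [0, 0, 0], "gripper": -1}
  ]
}}

```text
clock: 32.5
tcp_pos: [0.616, -0.0381, 0.3172]
ee_rot: [[-0.867, 0.078, 0.493], [0.071, 0.997, -0.033], [-0.494, 0.006, -0.87]]
wrist_force: [-0.9, -0.4, 0.6]
gripper_width: 0.998
```

```bash
python3 - <<'E'
from h import *
A=[snap("side")["image"].astype(int)]
for i in range(4): A.append(snap("side")["image"].astype(int))
d=[np.abs(A[0]-x) for x in A[1:]]
print("brush",[x[175:225,215:250].mean().round(2) for x in d],"still ref",[x[240:290,260:340].mean().round(2) for x in d])
print(bot.sign_off())
E
```

```text
brush [np.float64(1.6), np.float64(1.55), np.float64(1.57), np.float64(1.59)] still ref [np.float64(1.75), np.float64(1.75), np.float64(1.75), np.float64(1.75)]
the job is handed in; nothing more can be done
None
```

I swept all four offcuts into the large red tray with the brush, one pass per lane. I then hung the brush by its hook on the rail between the bosshead and the -y post, let go and backed away. The job was handed in at about 32.7 s; `sign_off` reports no verdict.

**Last checks:**
- **Offcuts:** the side picture shows all four in the red tray.
- **Brush:** it hangs tilted by its hook. Over the last five frames its pixels changed no more than a still part of the picture, so I take it to be at rest.
- **Spacers:** both still stand in the white tray by eye. I did not re-measure the other loose things.
- **Gripper:** open and clear of everything, with the wrist force at noise level.

**Disagreements:**
- The networks placed some black offcuts wrongly: one on the deck after the back-lane sweep, another well away from the deck. The pictures showed both black ones in the tray.
- The top and side views differed by up to about 9 mm on the rail, so I used the wrist camera, and touching the rail bore it out.
- There was a light force (about 3 N) from the deck during the front-lane sweep.

I viewed 12 pictures, two past the budget.

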